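# Clear the gate plate and set the slip valve

### The job

Pull the blue gate plate up out of the slotted housing on the slip line, lower it upright all the way down into the yellow trough and let go of it there. Then, by its black crank handle, turn the red valve wheel shut (clockwise) to its stop, back it off exactly two full turns, and finish still gripping the handle there, without letting go. Leave the pots, jar and tools standing around undisturbed.

Things in the scene. Friction and masses are not known exactly. Their poses are not given: they have to be found in the camera images.
- slip_line: Fixed pipe bridge, origin on the table under its middle; place and yaw (within 0.2 rad) vary. Grey pipe 38 mm thick along its own y, axis 68 mm up, 330 mm between its two feet (discs 72 mm across). At own y +90 mm stands the grey slotted gate housing, at own y -75 mm the brass valve with the red wheel (vertical axis).
- gate_slot (a point): Centre of the mouth of the slot in the gate housing's top, 115 mm above the table, axes those of slip_line. The slot is 93 mm long (x), 11 mm wide (y), 90 mm deep; the housing is 120 mm along x, 35 mm along y.
- gate_plate: Loose blue plastic plate, 90 mm wide (own x), 8 mm thick (own y), 140 mm tall (own z), about 0.12 kg. Origin: centre of its bottom edge. It starts standing in the slot, axes along those of slip_line, top edge 165 mm above the table, 50 mm of it showing above the housing. It comes straight up, clear after 90 mm.
- trough: Fixed yellow open trough, origin on the table under its middle, left or right of the slip line, yaw within 0.35 rad. Outside 124 mm (own x) by 40 mm (own y), rim 90 mm up; inside 112 x 28 mm, floor 6 mm above the table; foot 130 x 70 x 4 mm. The plate stands in it, its width along the trough's x, leaning a little, about 55 mm of it above the rim.
- trough_floor (a point): Centre of the inner floor of the trough, 6 mm above the table; axes those of the trough.
- valve_axis (a point): Point on the vertical axis of the valve wheel, at the top of the rim, 128 mm above the table; axes those of slip_line.
- valve (a joint): Wheel angle in rad over whole turns: 0 is shut on the stop; grows counterclockwise seen from above (opening), up to 22; a turn is 6.283. At 0 the handle lies from the wheel's axis towards slip_line's +x, at q it is turned by q counterclockwise from there. Starts at 1.5 to 6. Friction about 2.5 N at the handle; stays where it is left.
- handle: Black upright round crank handle on the wheel's rim, 50 mm from the wheel's axis, 21 mm thick, 52 mm tall. It spins freely on its pin, so a gripper can hold it firmly and go round in a circle without turning. Origin: its foot, 128 mm above the table, just above the red rim (113 mm across). Its own x, y spin with it.
- handle_grip (a point): Point on the axis of the handle 34 mm above its foot (162 mm above the table), the place to grip.
- jar: Bystander: blue glaze jar with white cap, 72 mm across, 100 mm tall, origin under its middle; on the other side of the slip line from the trough.
- bowl: Bystander: terracotta bowl 110 mm across, 50 mm tall, origin under its middle.
- mug: Bystander: white mug 76 mm across, 85 mm tall, handle at its own +y, origin under its middle.
- pot: Bystander: narrow-necked terracotta pot 112 mm across, 135 mm tall, origin under its middle.
- rib: Bystander: round flat wooden throwing rib 80 mm across, 7 mm thick, near the robot, origin under its middle.
- brush: Bystander: brush 180 mm long lying along its own x, near the robot, origin under its middle.
Things that resemble listed ones, but are neither listed nor needed, are in the scene too. There is more than one size of the trough; the one meant has the size given above. Of the things like the gate_plate, leave any that is green; of the rest the smaller one is meant.

How it is judged (in metres and radians):
On the way, in this order (a step that is already met when the one before it is completed fails the run):
1. the gate plate is lifted wholly out of the slot, still upright (z of gate_plate in the frame of slip_line above 0.117 m and angle between gate_plate's own z axis and vertical below 0.4 rad), for 0.1 s.
2. the plate is lowered, still in the fingers, to within 15 mm of the trough's floor (horizontal distance between gate_plate and trough_floor below 0.025 m and z of gate_plate in the frame of trough_floor below 0.015 m and angle between gate_plate's own z axis and vertical below 0.4 rad and contact force between the fingers and gate_plate above 0.5 N), for 0.05 s.
3. with the plate left standing in the trough, the valve is shut to its stop (horizontal distance between gate_plate and trough_floor below 0.025 m and z of gate_plate in the frame of trough_floor below 0.015 m and angle between gate_plate's own z axis and vertical below 0.4 rad and contact force between the fingers and gate_plate below 0.1 N and value of joint valve below 0.1 rad), for 0.05 s.
At the end, for the whole second after the job is handed in: Plate released in the trough (foot within 15 mm of the floor and 25 mm of its middle, leaning under 0.4 rad); after being shut, the valve rests 12.57 rad (two turns) open, within 0.25 rad; the fingers grip the handle with over 3 N, grasp point within 40 mm of its grip point (horizontal distance between gate_plate and trough_floor below 0.025 m and z of gate_plate in the frame of trough_floor below 0.015 m and angle between gate_plate's own z axis and vertical below 0.4 rad and contact force between the arm and gate_plate below 0.1 N and value of joint valve between 12.316 and 12.816 rad and velocity of joint valve between -0.05 and 0.05 rad/s and contact force between the fingers and handle above 3 N and distance between the grasp point and handle_grip below 0.04 m); the arm keeps its last pose, push and grip.
It fails at once if a bystander (jar, bowl, mug, pot, rib or brush) is moved more than 30 mm (distance of any of jar, bowl, mug, pot, rib, brush from where it was at the start of the episode above 0.03 m).
It also fails if it takes over 70 s, if anything falls off the work surface, if the arm or the gripper's body presses on something with over 40 N, if the wrist force passes 120 N, or if a joint passes its speed limit or range.

### The arm

A 6-joint arm with a two-finger parallel gripper is mounted at the origin on the work surface. World frame = base frame: x ahead of the robot, y to its left, z up, the work surface at z = 0. Lengths are in m, angles in degrees, forces in N, time in s.
With the tool pointing down it reaches from about 0.35 to 0.775 m from the base axis. Payload 5.5 kg.
Tool frame: the origin (TCP) lies at the very end of the fingers, on their centre line; the grasp point (between the pads) lies 19 mm behind it; z points along the fingers, y is the direction in which the jaws open and shut (so a half turn about z gives the same grasp; the last joint's range is limited). The gripper opens to 85 mm and grips with 20 to 120 N. Pads are 22 mm wide; open, the fingers measure 114 mm over their backs; the gripper's body (76 mm by 85 mm) begins 54 mm behind the grasp point. The pads swing forward as they close: fully open they stand 13 mm farther back than shut.
Start: joints at [-75.779, 17.945, 2.641, 74.691, 0, 82.002], TCP at [0.217, -0.532, 0.195] pointing down, gripper open.
Joint ranges: [-158.12, 158.12], [-49.38, 96.58], [-58.88, 72.47], [-126.05, 133.96], [-84.25, 85.87], [-180, 180]. Speed limits (degrees/s): [147.25, 147.25, 180, 180, 180, 180].

### API

Orientations are given as [roll, pitch, yaw] about the fixed x, y, z axes, in that order (R = Rz(yaw) Ry(pitch) Rx(roll)).
In Python, from workcell import read_state, read_camera, calibration, hand_in gives the robot as it stands. The module is installed in compiled form; this text tells all that it offers.
- The arm moves only by the tool servo_tool, never from a script. Its argument "plan" is a list of rows, each a list of 7 numbers: the turn, a rotation vector about the tool's x, y, z in degrees, then the shift along the tool's x, y, z in m, then the finger opening in m, from 0 to 0.0854. In form: [[ax, ay, az, tx, ty, tz, jaw], ...]. A call has exactly 10 rows; each row shifts and turns the commanded pose from where the row before left it, along the tool's axes as they then stand; what a row does not reach is not made up. A row lasts 1/8 s, in which the tool goes at most 62.5 mm and 10.7 degrees, less where a joint would pass 70% of its speed; a pose out of reach is approached as far as the arm can. A call is refused whole if a number of a shift passes 0.0625 or a number of a turn 10.7, either way. A call with a gripper value outside its range is refused whole. The fingers move at their own pace and stop on an object; "newtons" is the grip in N (left out, the last holds). Time passes only in rows, so rows that do not move let the fingers close, or fill a call up. It gives the time, the measured TCP pose, the force and the opening at its end, in the units of the state.
- read_state(): the state, without advancing time (a new reading comes with each control period).
- read_camera(name): name is "side" or "top" or "wrist"; returns the picture (384x512x3 uint8, red, green, blue); there is no depth.
- calibration(name): a dict with "camera_matrix" (3x3 intrinsics, pixels), "view" (4x4, takes a point from world to camera coordinates). Camera axes: x right, y down, z forward; pixel columns grow to the right and rows downward; lengths in m; the calibration is good to about 2 mm. The wrist camera is an equidistant fisheye: a pixel r from the principal point sees the ray r / f radians off the axis. A picture is of the moment at which its call begins: read the wrist's pose just before it. calibration takes no time and is no camera call; for the wrist camera it gives the pose at the moment of the call.
- hand_in(): hands the job in, once; it reports no verdict.
The state is a dict: "clock": time; "joints": joint angles; "joint_vel": joint speeds; "joint_torque": joint torques, N m; "eef_pos": TCP position; "orientation": TCP orientation; "wrist_force": force on the tool from outside, world axes, zero at the start; "moment": the same for the moment, N m; "grip_width": finger opening in m.
Only numpy, scipy, OpenCV 4.12 (cv2) and the standard library are available. Lean on these libraries where they do the work, as an engineer would, in place of code of your own. Each camera call takes 0.05 s, during which the arm holds its last target.

## Working session

There is one attempt and no reset: what is moved stays moved. The work goes in short steps, Python scripts to look and compute and a tool call to move; the robot and the scene stay as the last step left them, time stands still between calls to the robot, and variables do not carry over. Pictures are saved under pics/ and viewed, and the job is handed in when it is done.

Besides the shell and the picture viewer there is one more tool, called by a JSON object that holds its "fn" and its "kwargs", one argument or row to a line. servo_tool: Moves the arm, as the interface text tells. Its arguments: {"type":"object","properties":{"plan":{"type":"array"},"newtons":{"type":"number"}},"required":["plan"]}

```bash
mkdir -p pics; python3 - <<'E'
from workcell import *
import cv2, numpy as np
np.set_printoptions(precision=4,suppress=True)
print(read_state())
for n in ["side","top","wrist"]:
    c=calibration(n); print(n,c["camera_matrix"],c["view"])
    im=read_camera(n); cv2.imwrite(f"pics/{n}0.png",im[:,:,::-1])
E
```

```text
{'clock': 0.0, 'joints': array([-75.7791,  17.9895,   2.5778,  74.6895,   0.001 ,  82.0023]), 'joint_vel': array([-0.1525, -0.0379, -0.0116, -0.1109, -0.0486, -0.0775]), 'joint_torque': array([  0.0001, -48.0629,  29.8534,   0.0194,  -0.0002,  -0.    ]), 'eef_pos': array([ 0.2173, -0.5318,  0.1936]), 'orientation': array([-179.8999,   -0.0151,   22.2185]), 'wrist_force': array([ 0.5599, -0.0442,  0.1804]), 'moment': array([-0.0187, -0.0279, -0.0209]), 'grip_width': 0.08554572052033327}
side [[362.2349   0.     258.3875]
 [  0.     362.2349 195.3777]
 [  0.       0.       1.    ]] [[-0.9453 -0.3256 -0.0176  0.4684]
 [-0.1829  0.5742 -0.798   0.2045]
 [ 0.2699 -0.7512 -0.6024  0.9134]
 [ 0.      0.      0.      1.    ]]
top [[403.5253   0.     255.8952]
 [  0.     403.5253 185.0987]
 [  0.       0.       1.    ]] [[ 0.0149 -0.9997 -0.0173 -0.0309]
 [-0.9986 -0.014  -0.0511  0.5153]
 [ 0.0509  0.018  -0.9985  1.272 ]
 [ 0.      0.      0.      1.    ]]
wrist [[297.3186   0.     255.1813]
 [  0.     297.3186 194.6004]
 [  0.       0.       1.    ]] [[ 0.3773 -0.9261 -0.0012 -0.573 ]
 [-0.8799 -0.3589  0.3114 -0.0412]
 [-0.2888 -0.1164 -0.9503  0.3798]
 [ 0.      0.      0.      1.    ]]
```

View pics/top0.png

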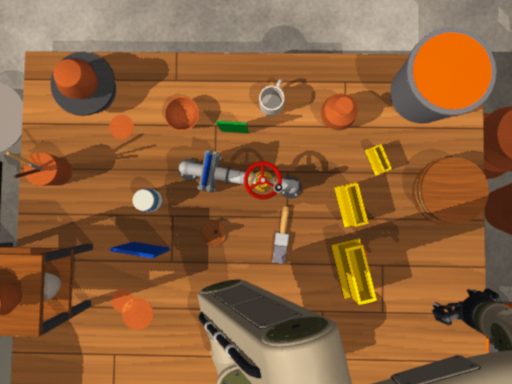

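View pics/side0.png

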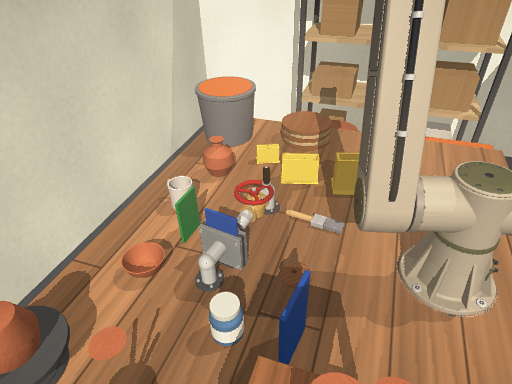

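View pics/wrist0.png

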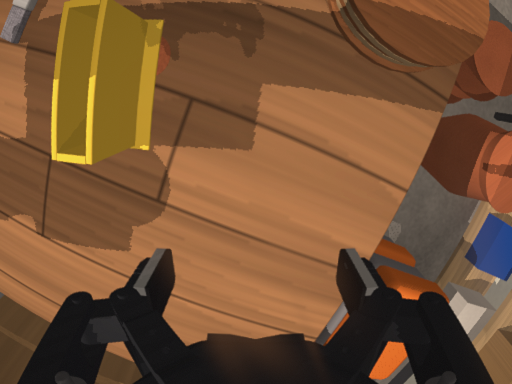

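The top view shows the slip line with its foot at about (188,170), the housing at (208,170), the wheel at (263,181) and the handle near (280,187). Yellow troughs are at (378,159), (351,204) and (355,270). A second blue plate is at (140,250) and a green one at (233,127). I'll crop in and measure.

```bash
cat > h.py <<'E'
from workcell import *
import cv2, numpy as np
np.set_printoptions(precision=4,suppress=True)
def ray(c,u,v,fish=False):
    K=c["camera_matrix"];V=np.array(c["view"]);R=V[:3,:3];t=V[:3,3]
    x=(u-K[0,2])/K[0,0];y=(v-K[1,2])/K[1,1]
    if fish:
        r=np.hypot(x,y);d=np.array([np.sin(r)*x/r,np.sin(r)*y/r,np.cos(r)]) if r>1e-9 else np.array([0,0,1.])
    else: d=np.array([x,y,1.])
    d=R.T@d
    return -R.T@t,d/np.linalg.norm(d)
def onz(c,u,v,z,fish=False):
    o,d=ray(c,u,v,fish);return o+d*(z-o[2])/d[2]
def proj(c,p,fish=False):
    K=c["camera_matrix"];V=np.array(c["view"]);q=V[:3,:3]@np.array(p)+V[:3,3]
    if fish:
        n=np.hypot(q[0],q[1]);th=np.arctan2(n,q[2]);return K[0,2]+K[0,0]*th*q[0]/n,K[1,2]+K[1,1]*th*q[1]/n
    return K[0,2]+K[0,0]*q[0]/q[2],K[1,2]+K[1,1]*q[1]/q[2]
E
python3 - <<'E'
import cv2
t=cv2.imread('pics/top0.png');s=cv2.imread('pics/side0.png')
a=cv2.resize(t[120:320,170:410],None,fx=3.3,fy=3,interpolation=cv2.INTER_CUBIC);cv2.imwrite('pics/topc.png',cv2.resize(t[130:310,170:410],None,fx=3.3,fy=3.3,interpolation=cv2.INTER_CUBIC))
cv2.imwrite('pics/sidec.png',cv2.resize(s[130:295,170:370],None,fx=3.6,fy=3.6,interpolation=cv2.INTER_CUBIC))
E
```

```text
(no output)
```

View pics/topc.png

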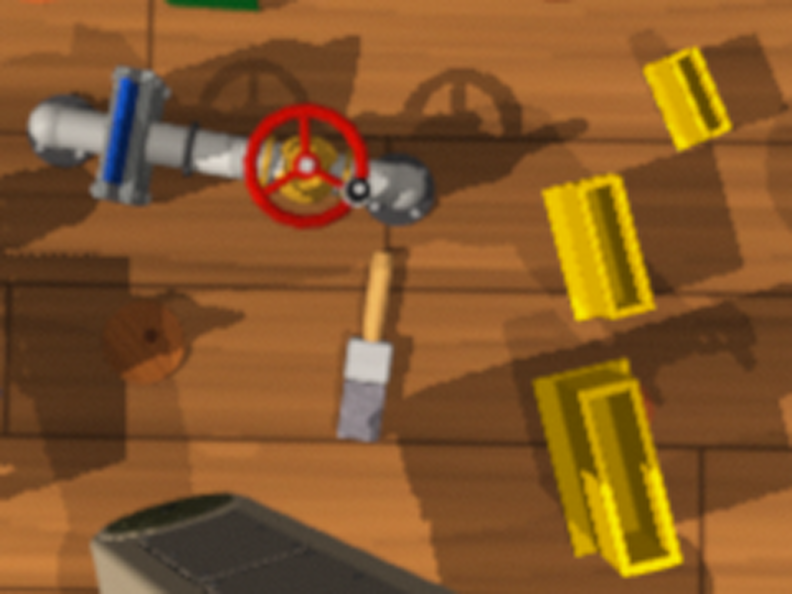

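View pics/sidec.png

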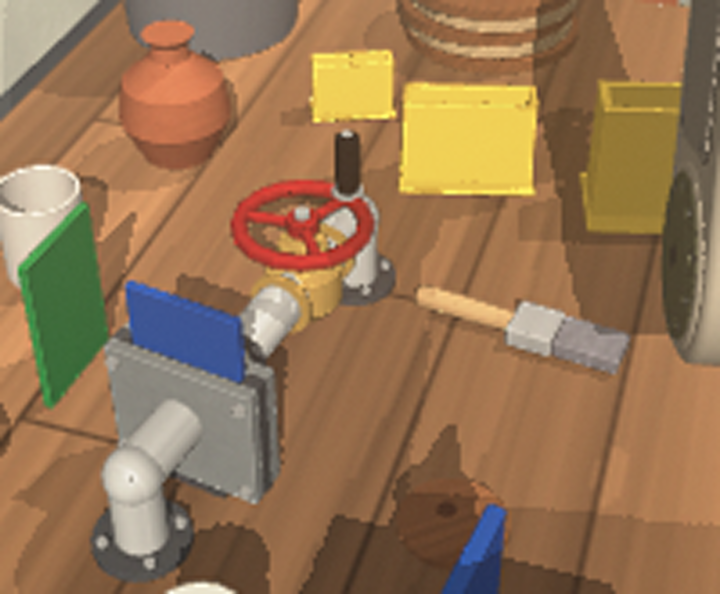

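```bash
python3 - <<'E'
from h import *
c=calibration("top")
f=lambda u,v,z: onz(c,170+u/3.3,130+v/3.3,z)
def quad(n,q,z):
    P=np.array([f(u,v,z) for u,v in q]);print(n,P[:,:2].tolist(),'edges',[round(float(np.linalg.norm(P[i]-P[(i+1)%4])),4) for i in range(4)],'mid',P.mean(0))
quad('mid',[(580,182),(622,175),(655,307),(613,316)],.09)
quad('big',[(580,393),(635,377),(681,563),(626,578)],.09)
quad('small',[(670,56),(697,46),(731,130),(704,140)],.09)
# bigger plausible heights
quad('big.13',[(580,393),(635,377),(681,563),(626,578)],.12)
quad('small.06',[(670,56),(697,46),(731,130),(704,140)],.06)
p=[f(306,165,.128),f(358,188,.18),f(130,78,.165),f(113,182,.165)]
print(np.array(p)); 
# pipe feet centres at z 0
print(f(62,130,0.004),f(400,190,0.004))
E
```

```text
mid [[0.515371374166805, -0.2928236205031226], [0.5222309995908301, -0.33059308938958254], [0.4038704116108342, -0.360336415530005], [0.3952253386556702, -0.32278520484819356]] edges [0.0384, 0.122, 0.0385, 0.1238] mid [ 0.4592 -0.3266  0.09  ]
big [[0.32601083131584974, -0.29348983760216996], [0.3410738656346669, -0.3425402581552267], [0.17732959178179558, -0.38349919731324467], [0.16324233929869136, -0.3348241551073591]] edges [0.0513, 0.1688, 0.0507, 0.1679] mid [ 0.2519 -0.3386  0.09  ]
small [[0.6309192427905801, -0.37372343616530745], [0.6403447276498048, -0.39808570509873636], [0.5643179898641878, -0.4285707581750567], [0.55492952153815, -0.40429661888312846]] edges [0.0261, 0.0819, 0.026, 0.0819] mid [ 0.5976 -0.4012  0.09  ]
big.13 [[0.32910316766544595, -0.2873498701616356], [0.34379149590754277, -0.3351801188517125], [0.18412050325035895, -0.37512016878238824], [0.17038368342232207, -0.32765596057668683]] edges [0.05, 0.1646, 0.0494, 0.1638] mid [ 0.2568 -0.3313  0.12  ]
small.06 [[0.6354117683090875, -0.38185928413710996], [0.6450717203001023, -0.4068275856944338], [0.5671537513031277, -0.4380709809742615], [0.5575317366637507, -0.4131930013599037]] edges [0.0268, 0.0839, 0.0267, 0.0839] mid [ 0.6013 -0.41    0.06  ]
[[ 0.5249 -0.0452  0.128 ]
 [ 0.5029 -0.0891  0.18  ]
 [ 0.5951  0.1064  0.165 ]
 [ 0.5058  0.1191  0.165 ]]
[0.5638 0.1937 0.004 ] [ 0.5098 -0.1365  0.004 ]
```

Measured in the top view, the middle trough's rim is 122 x 38 mm, which matches the one meant. Its centre is near (0.459, -0.327) with yaw about 14°. The handle sits at about 252°, so q is about 4.4. I'll raise and rotate the tool first.

{"fn": "servo_tool", "kwargs": {
  "plan": [
    [0,0,-10.5,0,0,-0.015,0.0854],
    [0,0,-10.5,0,0,-0.015,0.0854],
    [0,0,-10.5,0,0,-0.015,0.0854],
    [0,0,-10.5,0,0,-0.015,0.0854],
    [0,0,-10.5,0,0,-0.015,0.0854],
    [0,0,-10.5,0,0,-0.015,0.0854],
    [0,0,-10.5,0,0,-0.015,0.0854],
    [0,0,-10.5,0,0,0,0.0854],
    [0,0,-10.5,0,0,0,0.0854],
    [0,0,-10.5,0,0,0,0.0854]
  ],
  "newtons": 60
}}

```text
clock: 1.4
eef_pos: [0.2174, -0.5322, 0.2992]
orientation: [180.0, -0.0, 127.6]
wrist_force: [-0.1, -0.2, -0.4]
grip_width: 0.0853
```

{"fn": "servo_tool", "kwargs": {
  "plan": [
    [0,0,-10.6,0,0,0,0.0854],
    [0,0,-10.6,0,0,0,0.0854],
    [0,0,-10.6,0,0,0,0.0854],
    [0,0,-10.6,0,0,0,0.0854],
    [0,0,-1.6,-0.018,0.053,0,0.0854],
    [0,0,0,-0.018,0.053,0,0.0854],
    [0,0,0,-0.018,0.053,0,0.0854],
    [0,0,0,-0.018,0.053,0,0.0854],
    [0,0,0,-0.018,0.053,0,0.0854],
    [0,0,0,-0.018,0.053,0,0.0854]
  ]
}}

```text
clock: 2.65
eef_pos: [0.3745, -0.2336, 0.2994]
orientation: [-180.0, 0.0, 171.2]
wrist_force: [0.6, 0.1, 0.4]
grip_width: 0.0853
```

```bash
python3 - <<'E'
from h import *
import pickle
s=read_state();print(s['eef_pos'],s['orientation'],s['joints'])
c=calibration("wrist");im=read_camera("wrist");cv2.imwrite("pics/w1.png",im[:,:,::-1]);pickle.dump(c,open('pics/w1.pkl','wb'))
im=read_camera("top");cv2.imwrite("pics/top1.png",im[:,:,::-1])
E
```

```text
[ 0.3745 -0.2336  0.2994] [-179.9988    0.0065  171.1956] [-42.3948   2.3834  -1.7939  85.8167   0.0026 -33.5904]
```

View pics/w1.png

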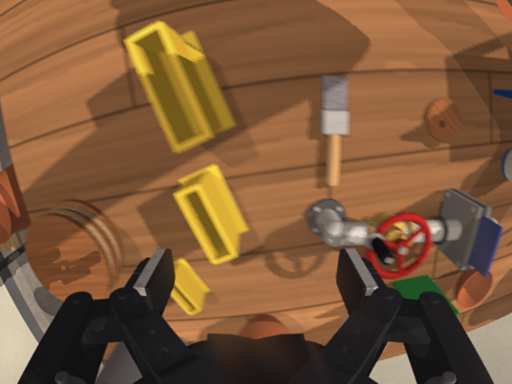

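The wrist view shows the middle trough's rim around (176,192)–(238,262), the wheel at (400,245) and the housing with the blue plate at (475,235). I'll move above the plate.

{"fn": "servo_tool", "kwargs": {
  "plan": [
    [0,0,0,-0.015,0.046,0,0.0854],
    [0,0,0,-0.015,0.046,0,0.0854],
    [0,0,0,-0.015,0.046,0,0.0854],
    [0,0,0,-0.015,0.046,0,0.0854],
    [0,0,0,-0.015,0.046,0,0.0854],
    [0,0,0,-0.015,0.046,0,0.0854],
    [0,0,0,-0.015,0.046,0,0.0854],
    [0,0,0,-0.015,0.046,0,0.0854],
    [0,0,0,0,0,0,0.0854],
    [0,0,0,0,0,0,0.0854]
  ]
}}

```text
clock: 4.0
eef_pos: [0.5486, 0.1095, 0.299]
orientation: [-179.9, -0.1, 171.2]
wrist_force: [0.0, -0.3, 0.4]
grip_width: 0.0857
```

```bash
python3 - <<'E'
from h import *
import pickle
s=read_state();print(s['eef_pos'],s['orientation'],s['joints'])
c=calibration("wrist");im=read_camera("wrist");cv2.imwrite("pics/w2.png",im[:,:,::-1]);pickle.dump(c,open('pics/w2.pkl','wb'))
cv2.imwrite("pics/w2c.png",cv2.resize(im[100:300,150:420,::-1],None,fx=2.9,fy=2.9,interpolation=cv2.INTER_CUBIC))
E
```

```text
[0.5486 0.1095 0.299 ] [-179.9492   -0.0632  171.2219] [ 3.0842 16.0666 14.5891 88.5947 -0.0367 11.8623]
```

View pics/w2.png

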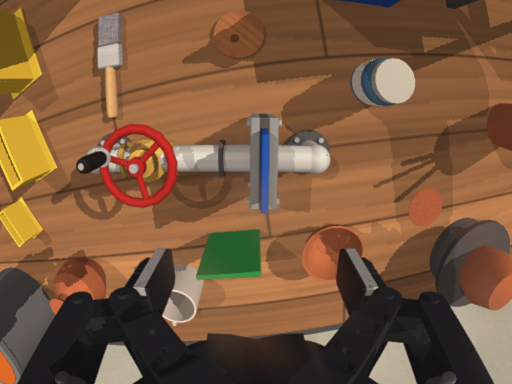

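View pics/w2c.png

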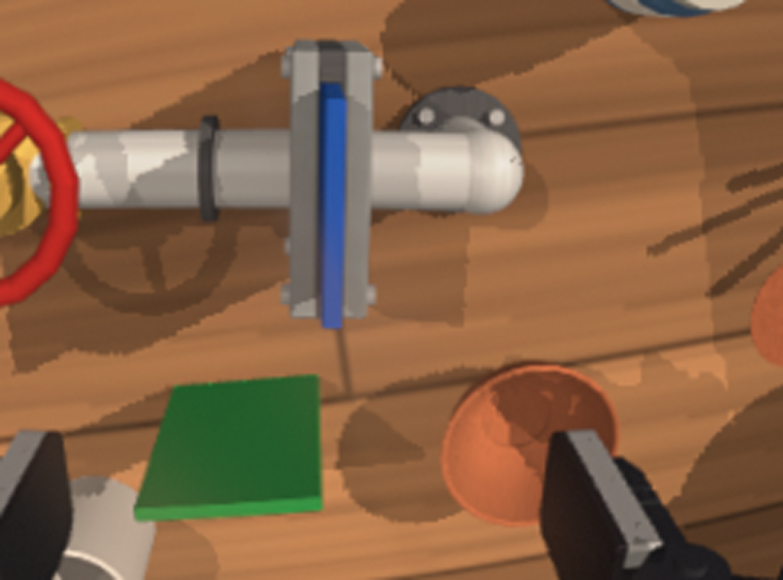

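```bash
python3 - <<'E'
from h import *
import pickle
c=pickle.load(open('pics/w2.pkl','rb'))
im=cv2.imread('pics/w2.png').astype(int)
B,G,R=im[...,0],im[...,1],im[...,2]
m=((B>R+50)&(B>G+30)).astype(np.uint8);m[:,:240]=0;m[:,290:]=0;m[:105]=0;m[230:]=0
ys,xs=np.nonzero(m)
for y in range(ys.min(),ys.max()+1,8):
    r=xs[ys==y];print(y,r.min(),r.max(),B[y,r.min():r.max()+1])
print(ys.min(),ys.max())
f=lambda u,v,z:onz(c,150+u/2.9,100+v/2.9,z,True)
a=f(339,97,.165);b=f(333,327,.165);print('plate',a,b,(a+b)/2,np.linalg.norm(a-b))
q=[f(*p,.115) for p in [(292,50),(370,50),(370,316),(292,316)]];print('hous',np.array(q),np.mean(q,0))
print('handle',onz(c,91,161,.162,True),'wheel c',onz(c,138,165,.128,True))
# wheel ellipse fit
mr=((R>130)&(G<60)&(B<70)).astype(np.uint8);mr[:,:90]=0;mr[:,185:]=0;mr[:110]=0;mr[225:]=0
cn=max(cv2.findContours(mr,cv2.RETR_EXTERNAL,cv2.CHAIN_APPROX_NONE)[0],key=cv2.contourArea)
P=np.array([onz(c,p[0][0]+0.,p[0][1]+0.,.122,True)[:2] for p in cn],np.float32)
print('fit',cv2.fitEllipse(P))
E
```

```text
129 261 266 [ 83  98 103 105 107 104]
137 261 269 [ 90 124 157 165 165 168 169 168 140]
145 261 268 [ 93 129 160 165 166 167 167 156]
153 261 268 [ 98 136 163 165 166 167 167 151]
161 261 268 [101 140 164 165 165 167 168 145]
169 261 268 [102 143 164 164 164 167 168 147]
177 261 268 [104 144 162 162 164 167 168 150]
185 262 267 [144 158 160 163 164 159]
193 262 267 [145 155 156 159 161 150]
201 262 267 [149 154 154 157 155 142]
209 262 267 [151 154 154 156 156 139]
129 212
plate [0.5041 0.1289 0.165 ] [0.5923 0.1138 0.165 ] [0.5482 0.1214 0.165 ] 0.08946966916261259
hous [[0.4872 0.1135 0.115 ]
 [0.492  0.1458 0.115 ]
 [0.6095 0.1297 0.115 ]
 [0.6041 0.0949 0.115 ]] [0.5482 0.121  0.115 ]
handle [ 0.4977 -0.083   0.162 ] wheel c [ 0.5193 -0.0365  0.128 ]
fit ((0.5223791599273682, -0.03984687477350235), (0.10210845619440079, 0.10348436236381531), 179.8925323486328)
```

```bash
python3 - <<'E'
from h import *
import pickle
w=pickle.load(open('pics/w2.pkl','rb'));t=calibration('top');s=calibration('side')
for p in [(0.5041,.1289,.165),(.5923,.1138,.165),(.5482,.1214,.165)]:
    a=proj(t,p);b=proj(s,p);print('topcrop',[(a[0]-170)*3.3,(a[1]-130)*3.3],'sidecrop',[(b[0]-170)*3.6,(b[1]-130)*3.6])
# wheel by top: red mask
im=cv2.imread('pics/top0.png').astype(int);B,G,R=im[...,0],im[...,1],im[...,2]
mr=((R>120)&(G<60)&(B<70)).astype(np.uint8);mr[:,:235]=0;mr[:,290:]=0;mr[:155]=0;mr[205:]=0
cn=max(cv2.findContours(mr,cv2.RETR_EXTERNAL,cv2.CHAIN_APPROX_NONE)[0],key=cv2.contourArea)
cn=cv2.convexHull(cn)
P=np.array([onz(t,p[0][0]+0.,p[0][1]+0.,.122)[:2] for p in cn],np.float32);print(cv2.minEnclosingCircle(P))
im=cv2.imread('pics/w2.png').astype(int);B,G,R=im[...,0],im[...,1],im[...,2]
mr=((R>110)&(G<60)&(B<70)).astype(np.uint8);mr[:,:90]=0;mr[:,185:]=0;mr[:110]=0;mr[225:]=0
cn=max(cv2.findContours(mr,cv2.RETR_EXTERNAL,cv2.CHAIN_APPROX_NONE)[0],key=cv2.contourArea)
cn=cv2.convexHull(cn)
P=np.array([onz(w,p[0][0]+0.,p[0][1]+0.,.122,True)[:2] for p in cn],np.float32);print(cv2.minEnclosingCircle(P))
m=((B>R+40)&(B>G+20))
im=cv2.imread('pics/side0.png').astype(int);B,G,R=im[...,0],im[...,1],im[...,2]
mr=((R>110)&(G<70)&(B<70)).astype(np.uint8);mr[:175]=0;mr[210:]=0;mr[:,:225]=0;mr[:,:-1]=mr[:,:-1];mr[:,285:]=0
cn=max(cv2.findContours(mr,cv2.RETR_EXTERNAL,cv2.CHAIN_APPROX_NONE)[0],key=cv2.contourArea)
P=np.array([onz(s,p[0][0]+0.,p[0][1]+0.,.122)[:2] for p in cn],np.float32);print(cv2.minEnclosingCircle(cv2.convexHull(P)))
E
```

```text
topcrop [np.float64(101.45617583560711), np.float64(183.80693534164416)] sidecrop [np.float64(237.0992535656411), np.float64(318.88164562661103)]
topcrop [np.float64(121.30382321056405), np.float64(81.11550319132196)] sidecrop [np.float64(125.13412608956678), np.float64(279.1663099124166)]
topcrop [np.float64(111.34000367938476), np.float64(132.36527307032853)] sidecrop [np.float64(179.9564705164325), np.float64(298.66892090272137)]
((0.5259584188461304, -0.04416796192526817), 0.05654988810420036)
((0.5221261978149414, -0.043007731437683105), 0.056779731065034866)
((0.5218636989593506, -0.03945007920265198), 0.05813587084412575)
```

{"fn": "servo_tool", "kwargs": {
  "plan": [
    [0,0,0,0.002,0.011,0.01,0.0854],
    [0,0,0,0,0,0.025,0.0854],
    [0,0,0,0,0,0.025,0.0854],
    [0,0,0,0,0,0.025,0.0854],
    [0,0,0,0,0,0.025,0.0854],
    [0,0,0,0,0,0.025,0.0854],
    [0,0,0,0,0,0.02,0.0854],
    [0,0,0,0,0,0.015,0.0854],
    [0,0,0,0,0,0.005,0.0854],
    [0,0,0,0,0,0,0.0854]
  ]
}}

```text
clock: 5.3
eef_pos: [0.5485, 0.1211, 0.1246]
orientation: [-180.0, 0.0, 171.2]
wrist_force: [0.1, -0.4, 0.5]
grip_width: 0.0854
```

```bash
python3 - <<'E'
from h import *
s=read_state();print(s['eef_pos'],s['orientation'])
im=read_camera("wrist");cv2.imwrite("pics/w3.png",im[:,:,::-1])
im=read_camera("side");cv2.imwrite("pics/s3.png",im[:,:,::-1])
E
```

```text
[0.5485 0.1211 0.1246] [-179.9957    0.0048  171.2039]
```

View pics/w3.png

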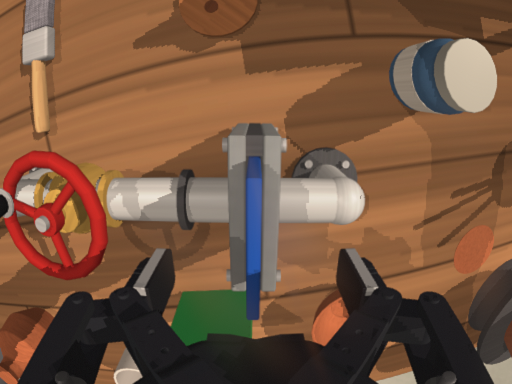

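View pics/s3.png

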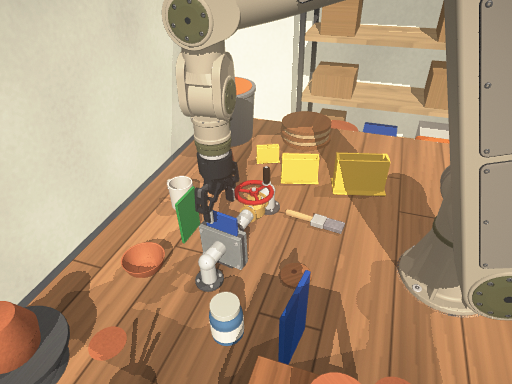

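The plate is centred between the fingers: its top edge is at column 254 and the finger tips are symmetric about 255. I'll close on it.

{"fn": "servo_tool", "kwargs": {
  "plan": [
    [0,0,0,0,0,0,0.02],
    [0,0,0,0,0,0,0.0],
    [0,0,0,0,0,0,0.0],
    [0,0,0,0,0,0,0.0],
    [0,0,0,0,0,0,0.0],
    [0,0,0,0,0,0,0.0],
    [0,0,0,0,0,0,0.0],
    [0,0,0,0,0,0,0.0],
    [0,0,0,0,0,-0.005,0.0],
    [0,0,0,0,0,-0.005,0.0]
  ],
  "newtons": 60
}}

```text
clock: 6.65
eef_pos: [0.5482, 0.1212, 0.1343]
orientation: [-180.0, -0.1, 171.2]
wrist_force: [0.6, -0.4, -1.7]
grip_width: 0.0048
```

{"fn": "servo_tool", "kwargs": {
  "plan": [
    [0,0,0,0,0,-0.01,0.0],
    [0,0,0,0,0,-0.015,0.0],
    [0,0,0,0,0,-0.015,0.0],
    [0,0,0,0,0,-0.015,0.0],
    [0,0,0,0,0,-0.02,0.0],
    [0,0,0,0,0,-0.02,0.0],
    [0,0,0,0,0,-0.02,0.0],
    [0,0,0,0,0,-0.02,0.0],
    [0,0,0,0,0,-0.02,0.0],
    [0,0,0,0,0,0,0.0]
  ]
}}

```text
clock: 7.9
eef_pos: [0.5496, 0.1213, 0.2917]
orientation: [180.0, 0.2, 171.2]
wrist_force: [0.2, 0.0, -1.2]
grip_width: 0.005
```

```bash
python3 - <<'E'
from h import *
import pickle
s=read_state();print(s['eef_pos'],s['orientation'],s['wrist_force'],s['moment'])
c=calibration('wrist');pickle.dump(c,open('pics/w4.pkl','wb'))
im=read_camera("wrist");cv2.imwrite("pics/w4.png",im[:,:,::-1])
im=read_camera("side");cv2.imwrite("pics/s4.png",im[:,:,::-1])
cv2.imwrite("pics/s4c.png",cv2.resize(im[100:300,150:350,::-1],None,fx=3,fy=3,interpolation=cv2.INTER_CUBIC))
E
```

```text
[0.5496 0.1213 0.2917] [179.9544   0.2243 171.219 ] [ 0.1686  0.0368 -1.2222] [-0.017   0.0294  0.0522]
```

View pics/s4c.png

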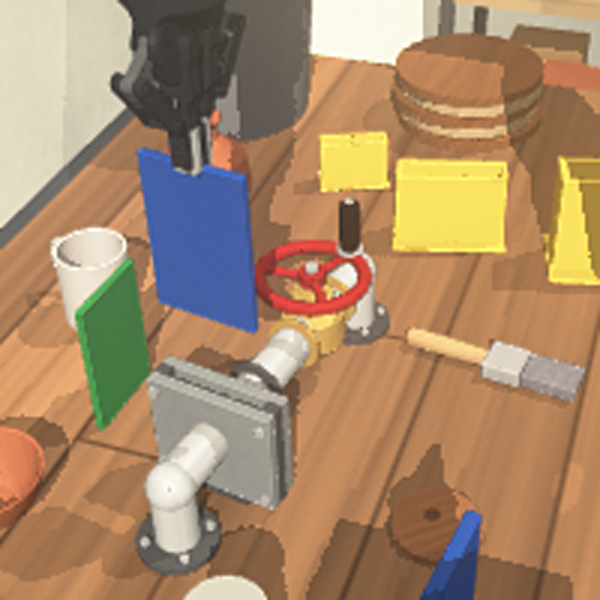

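View pics/w4.png

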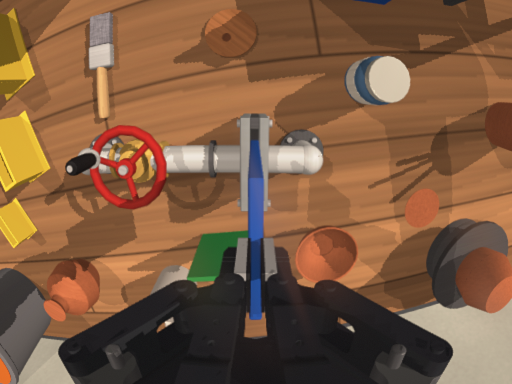

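The plate is held upright in the fingers and clear of the housing. I'll carry it over to the trough.

{"fn": "servo_tool", "kwargs": {
  "plan": [
    [0,0,0,0.001,-0.03,-0.02,0.0],
    [0,0,0,0.002,-0.05,-0.02,0.0],
    [0,0,0,0.002,-0.055,0,0.0],
    [0,0,0,0.003,-0.06,0,0.0],
    [0,0,0,0.003,-0.06,0,0.0],
    [0,0,0,0.003,-0.06,0,0.0],
    [0,0,0,0.003,-0.055,0,0.0],
    [0,0,0,0.002,-0.05,0,0.0],
    [0,0,0,0.002,-0.0365,0,0.0],
    [0,0,-10.5,0,0,0,0.0]
  ]
}}

```text
clock: 9.25
eef_pos: [0.4569, -0.3292, 0.3274]
orientation: [179.9, -0.1, -178.3]
wrist_force: [0.0, 1.1, -1.0]
grip_width: 0.0051
```

{"fn": "servo_tool", "kwargs": {
  "plan": [
    [0,0,-10.3,0,0,0.02,0.0],
    [0,0,-2,0,0,0.02,0.0],
    [0,0,0,0,0,0.02,0.0],
    [0,0,0,0,0,0.02,0.0],
    [0,0,0,0,0,0,0.0],
    [0,0,0,0,0,0,0.0],
    [0,0,0,0,0,0,0.0],
    [0,0,0,0,0,0,0.0],
    [0,0,0,0,0,0,0.0],
    [0,0,0,0,0,0,0.0]
  ]
}}

```text
clock: 10.5
eef_pos: [0.4582, -0.3267, 0.2497]
orientation: [-180.0, 0.0, -166.0]
wrist_force: [0.1, 0.0, -1.1]
grip_width: 0.0049
```

```bash
python3 - <<'E'
from h import *
import pickle
s=read_state();print(s['eef_pos'],s['orientation'],s['wrist_force'],s['moment'],s['joints'])
c=calibration('wrist');pickle.dump(c,open('pics/w5.pkl','wb'))
im=read_camera("wrist");cv2.imwrite("pics/w5.png",im[:,:,::-1])
cv2.imwrite("pics/w5c.png",cv2.resize(im[60:340,130:400,::-1],None,fx=2.1,fy=2.1,interpolation=cv2.INTER_CUBIC))
im=read_camera("top");cv2.imwrite("pics/t5.png",im[:,:,::-1])
im=read_camera("side");cv2.imwrite("pics/s5.png",im[:,:,::-1])
w=pickle.load(open('pics/w1.pkl','rb'));im=cv2.imread('pics/w1.png')
cv2.imwrite("pics/w1c.png",cv2.resize(im[140:290,140:290],None,fx=4,fy=4,interpolation=cv2.INTER_CUBIC))
E
```

```text
[ 0.4582 -0.3267  0.2497] [-179.9832    0.0064 -165.9777] [ 0.1292  0.0309 -1.0992] [-0.0035  0.0111  0.0456] [-43.6647  16.0837   7.7617  81.6604  -0.0036 -57.687 ]
```

View pics/w5c.png

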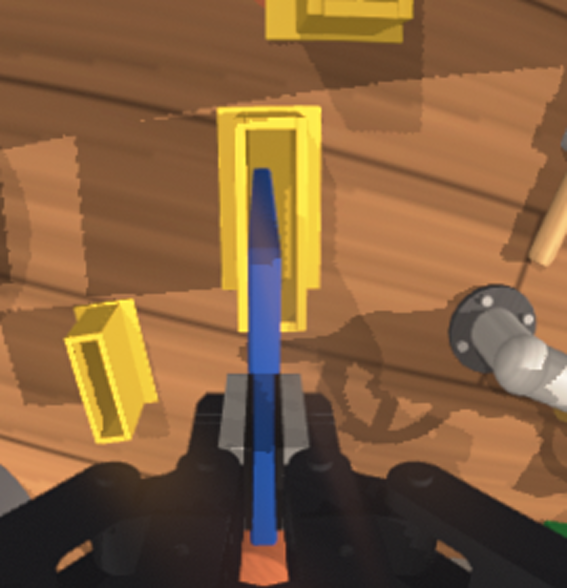

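View pics/w1c.png

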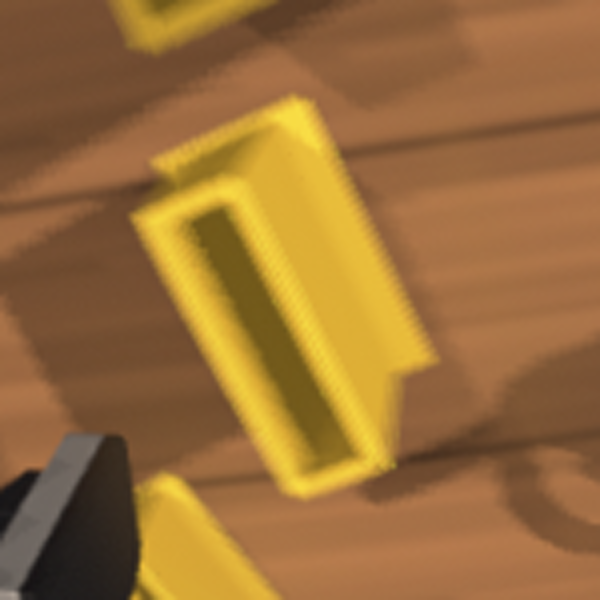

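View pics/s5.png

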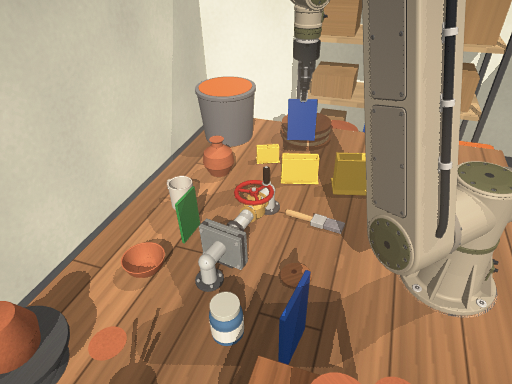

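```bash
python3 - <<'E'
from h import *
import pickle
c=pickle.load(open('pics/w5.pkl','rb'))
P=np.array([onz(c,130+u/2.1,60+v/2.1,.09,True) for u,v in [(236,117),(308,117),(307,330),(238,331)]]);print(P,P.mean(0))
d=(P[2]+P[3]-P[0]-P[1])[:2];print(np.degrees(np.arctan2(d[1],d[0])),np.linalg.norm(d)/2)
w=pickle.load(open('pics/w1.pkl','rb'))
P=np.array([onz(w,140+u/4,140+v/4,.09,True) for u,v in [(132,215),(242,180),(396,467),(298,500)]]);print(P,P.mean(0))
d=(P[2]+P[3]-P[0]-P[1])[:2];print(np.degrees(np.arctan2(d[1],d[0])),np.linalg.norm(d)/2)
b=.2497-.1246+.025
print('plate bottom near corner',b,onz(c,130+263/2.1,60+170/2.1,b,True))
y=np.radians(14);print('expected',np.array([.4582,-.3267])-.045*np.array([np.cos(y),np.sin(y)]))
E
```

```text
[[ 0.3993 -0.3555  0.09  ]
 [ 0.3899 -0.3179  0.09  ]
 [ 0.509  -0.2865  0.09  ]
 [ 0.5194 -0.3258  0.09  ]] [ 0.4544 -0.3214  0.09  ]
14.315509798234908 0.12342796166943751
[[ 0.4008 -0.3549  0.09  ]
 [ 0.3945 -0.3128  0.09  ]
 [ 0.5133 -0.2796  0.09  ]
 [ 0.5226 -0.3196  0.09  ]] [ 0.4578 -0.3167  0.09  ]
15.856201550705505 0.12506932501896606
plate bottom near corner 0.15009999999999998 [ 0.416  -0.3363  0.1501]
expected [ 0.4145 -0.3376]
```

{"fn": "servo_tool", "kwargs": {
  "plan": [
    [0,0,0,0.001,0.004,0,0.0],
    [0,0,0,0,0,0.01,0.0],
    [0,0,0,0,0,0.015,0.0],
    [0,0,0,0,0,0.015,0.0],
    [0,0,0,0,0,0.015,0.0],
    [0,0,0,0,0,0.015,0.0],
    [0,0,0,0,0,0.015,0.0],
    [0,0,0,0,0,0.01,0.0],
    [0,0,0,0,0,0.005,0.0],
    [0,0,0,0,0,0,0.0]
  ]
}}

```text
clock: 11.9
eef_pos: [0.4562, -0.323, 0.1493]
orientation: [180.0, -0.0, -166.0]
wrist_force: [0.4, 0.5, -1.0]
grip_width: 0.0046
```

```bash
python3 - <<'E'
from h import *
import pickle
s=read_state();print(s['eef_pos'],s['orientation'],s['wrist_force'],s['moment'])
c=calibration('wrist');pickle.dump(c,open('pics/w6.pkl','wb'))
im=read_camera("wrist");cv2.imwrite("pics/w6c.png",cv2.resize(im[60:340,130:400,::-1],None,fx=2.1,fy=2.1,interpolation=cv2.INTER_CUBIC))
E
```

```text
[ 0.4562 -0.323   0.1493] [ 179.9914   -0.0078 -165.9788] [ 0.4015  0.5112 -0.984 ] [-0.0462 -0.0021  0.0256]
```

View pics/w6c.png

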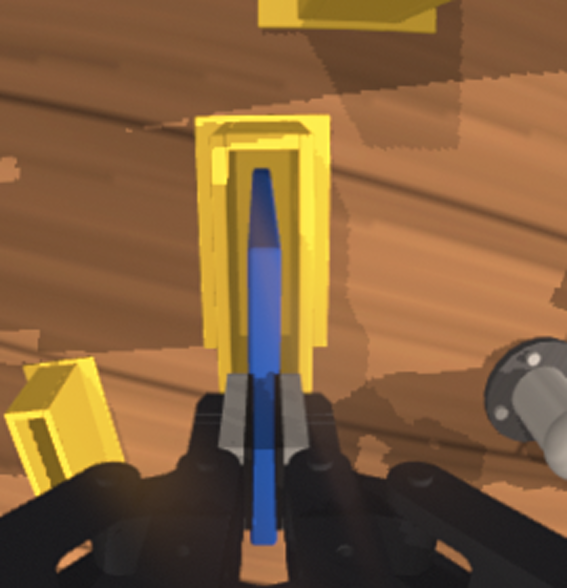

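The plate is inside the trough and centred. I'll lower it to the floor.

{"fn": "servo_tool", "kwargs": {
  "plan": [
    [0,0,0,0,0,0.01,0.0],
    [0,0,0,0,0,0.01,0.0],
    [0,0,0,0,0,0.01,0.0],
    [0,0,0,0,0,0.006,0.0],
    [0,0,0,0,0,0.003,0.0],
    [0,0,0,0,0,0.002,0.0],
    [0,0,0,0,0,0.001,0.0],
    [0,0,0,0,0,0,0.0],
    [0,0,0,0,0,0,0.0],
    [0,0,0,0,0,0,0.0]
  ]
}}

```text
clock: 13.2
eef_pos: [0.4563, -0.3232, 0.1077]
orientation: [-180.0, 0.0, -166.0]
wrist_force: [-0.6, -0.0, -1.0]
grip_width: 0.0047
```

{"fn": "servo_tool", "kwargs": {
  "plan": [
    [0,0,0,0,0,0.001,0.0],
    [0,0,0,0,0,0.001,0.0],
    [0,0,0,0,0,0.001,0.0],
    [0,0,0,0,0,0,0.0],
    [0,0,0,0,0,0,0.0],
    [0,0,0,0,0,0,0.0],
    [0,0,0,0,0,0,0.0],
    [0,0,0,0,0,0,0.0],
    [0,0,0,0,0,0,0.0],
    [0,0,0,0,0,0,0.0]
  ]
}}

```text
clock: 14.45
eef_pos: [0.4565, -0.3239, 0.1057]
orientation: [-179.9, 0.0, -166.0]
wrist_force: [-2.0, -0.2, 5.6]
grip_width: 0.0047
```

Contact on the floor (5.6 N). I'll release and rise.

{"fn": "servo_tool", "kwargs": {
  "plan": [
    [0,0,0,0,0,-0.001,0.02],
    [0,0,0,0,0,0,0.04],
    [0,0,0,0,0,0,0.06],
    [0,0,0,0,0,0,0.0854],
    [0,0,0,0,0,0,0.0854],
    [0,0,0,0,0,0,0.0854],
    [0,0,0,0,0,0,0.0854],
    [0,0,0,0,0,0,0.0854],
    [0,0,0,0,0,-0.01,0.0854],
    [0,0,0,0,0,-0.02,0.0854]
  ]
}}

```text
clock: 15.7
eef_pos: [0.4557, -0.3227, 0.1356]
orientation: [179.9, -0.1, -166.0]
wrist_force: [0.7, -0.2, 0.3]
grip_width: 0.0854
```

{"fn": "servo_tool", "kwargs": {
  "plan": [
    [0,0,0,0,0,-0.03,0.0854],
    [0,0,0,0,0,-0.03,0.0854],
    [0,0,0,0,0,-0.03,0.0854],
    [0,0,0,0,0,-0.03,0.0854],
    [0,0,0,0,0,-0.01,0.0854],
    [0,0,5,0,0,0,0.0854],
    [0,0,5,0,0,0,0.0854],
    [0,0,5,0,0,0,0.0854],
    [0,0,0,0,0,0,0.0854],
    [0,0,0,0,0,0,0.0854]
  ]
}}

```text
clock: 16.95
eef_pos: [0.4561, -0.3229, 0.2651]
orientation: [180.0, -0.0, 179.1]
wrist_force: [-0.1, -0.1, 0.1]
grip_width: 0.0853
```

```bash
python3 - <<'E'
from h import *
import pickle
s=read_state();print(s['eef_pos'],s['orientation'],s['wrist_force'],s['joints'])
c=calibration('wrist');pickle.dump(c,open('pics/w7.pkl','wb'))
im=read_camera("wrist");cv2.imwrite("pics/w7.png",im[:,:,::-1])
im=read_camera("side");cv2.imwrite("pics/s7c.png",cv2.resize(im[130:295,170:370,::-1],None,fx=3.6,fy=3.6,interpolation=cv2.INTER_CUBIC))
E
```

```text
[ 0.4561 -0.3229  0.2651] [179.9774  -0.0273 179.0997] [-0.1199 -0.1058  0.1294] [-43.532   15.6901   9.378   83.7233  -0.0018 -42.6317]
```

View pics/w7.png

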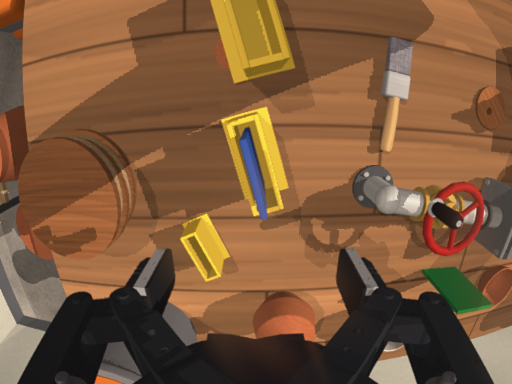

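View pics/s7c.png

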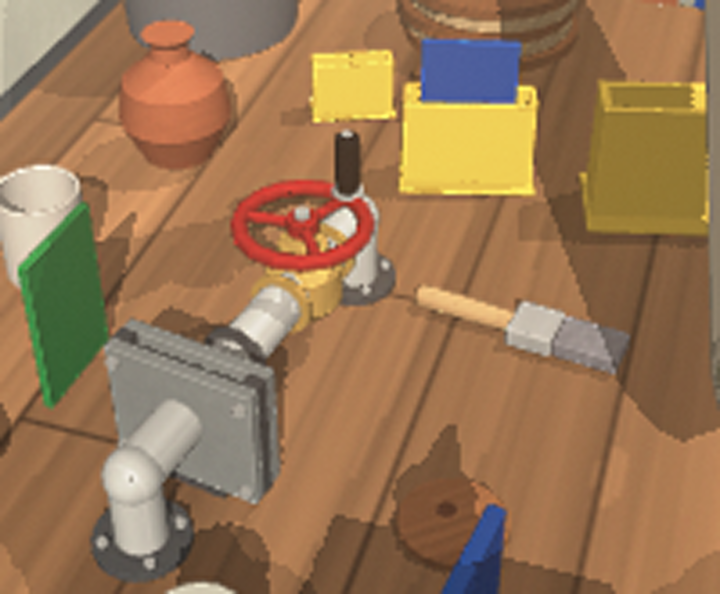

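The plate stands in the trough, leaning slightly. Next I'll go above the handle.

{"fn": "servo_tool", "kwargs": {
  "plan": [
    [0,0,0,-0.005,0.025,0,0.0854],
    [0,0,0,-0.008,0.045,0,0.0854],
    [0,0,0,-0.009,0.05,0,0.0854],
    [0,0,0,-0.009,0.05,0,0.0854],
    [0,0,0,-0.008,0.044,0,0.0854],
    [0,0,0,-0.004,0.02,0,0.0854],
    [0,0,0,0,0,0,0.0854],
    [0,0,0,0,0,0,0.0854],
    [0,0,0,0,0,0,0.0854],
    [0,0,0,0,0,0,0.0854]
  ]
}}

```text
clock: 18.3
eef_pos: [0.5031, -0.0907, 0.2654]
orientation: [-180.0, -0.0, 178.9]
wrist_force: [-0.5, 0.2, -0.6]
grip_width: 0.0855
```

```bash
python3 - <<'E'
from h import *
import pickle
s=read_state();print(s['eef_pos'],s['orientation'],s['wrist_force'],s['joints'])
c=calibration('wrist');pickle.dump(c,open('pics/w8.pkl','wb'))
im=read_camera("wrist");cv2.imwrite("pics/w8.png",im[:,:,::-1])
cv2.imwrite("pics/w8c.png",cv2.resize(im[110:290,150:370,::-1],None,fx=3.5,fy=3.3,interpolation=cv2.INTER_CUBIC))
B,G,R=[im[...,i].astype(int) for i in (2,1,0)]
mr=((R>110)&(G<60)&(B<70)).astype(np.uint8);mr[:100]=0
cn=max(cv2.findContours(mr,cv2.RETR_EXTERNAL,cv2.CHAIN_APPROX_NONE)[0],key=cv2.contourArea)
P=np.array([onz(c,p[0][0]+0.,p[0][1]+0.,.122,True)[:2] for p in cn],np.float32);print(cv2.boundingRect(cn),cv2.minEnclosingCircle(cv2.convexHull(P)))
E
```

```text
[ 0.5031 -0.0907  0.2654] [-179.9937   -0.0058  178.9397] [-0.4746  0.1638 -0.5754] [-19.2152  10.1833   2.365   82.1852  -0.0078 -18.1548]
(249, 141, 95, 93) ((0.521822988986969, -0.04186341539025307), 0.05661001428961754)
```

View pics/w8c.png

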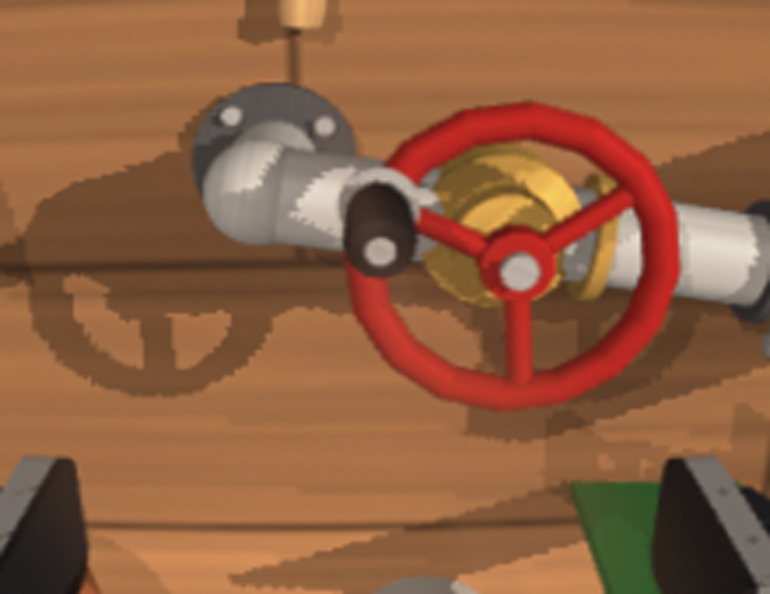

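```bash
python3 - <<'E'
from h import *
import pickle
c=pickle.load(open('pics/w8.pkl','rb'))
print(onz(c,258.6,185.8,.18,True),onz(c,150+382/3.5,110+190/3.3,.130,True), onz(c,150+519/3.5,110+271/3.3,.135,True))
E
```

```text
[ 0.4996 -0.087   0.18  ] [ 0.4938 -0.0858  0.13  ] [ 0.521  -0.0431  0.135 ]
```

{"fn": "servo_tool", "kwargs": {
  "plan": [
    [0,0,0,0.003,0.003,0,0.0854],
    [0,0,0,0,0,0.015,0.0854],
    [0,0,0,0,0,0.02,0.0854],
    [0,0,0,0,0,0.02,0.0854],
    [0,0,0,0,0,0.02,0.0854],
    [0,0,0,0,0,0.02,0.0854],
    [0,0,0,0,0,0.015,0.0854],
    [0,0,0,0,0,0.01,0.0854],
    [0,0,0,0,0,0.002,0.0854],
    [0,0,0,0,0,0,0.0854]
  ]
}}

```text
clock: 19.6
eef_pos: [0.5005, -0.0869, 0.1438]
orientation: [-180.0, 0.0, 179.0]
wrist_force: [-0.2, 0.5, 0.2]
grip_width: 0.0853
```

```bash
python3 - <<'E'
from h import *
s=read_state();print(s['eef_pos'],s['orientation'],s['wrist_force'])
im=read_camera("wrist");cv2.imwrite("pics/w9.png",im[:,:,::-1])
E
```

```text
[ 0.5005 -0.0869  0.1438] [-179.9827    0.0362  179.02  ] [-0.1648  0.4649  0.175 ]
```

View pics/w9.png

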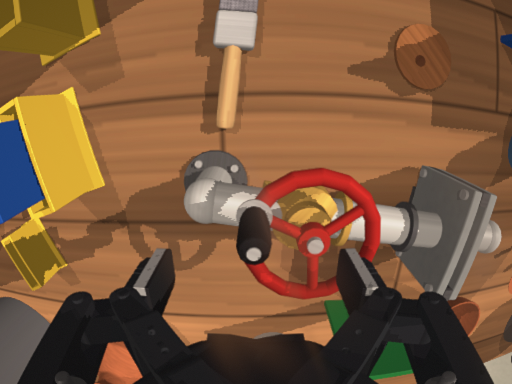

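The handle is centred between the pads at column 254. I'll close on it.

{"fn": "servo_tool", "kwargs": {
  "plan": [
    [0,0,0,0,0,0,0.03],
    [0,0,0,0,0,0,0.01],
    [0,0,0,0,0,0,0.0],
    [0,0,0,0,0,0,0.0],
    [0,0,0,0,0,0,0.0],
    [0,0,0,0,0,0,0.0],
    [0,0,0,0,0,0,0.0],
    [0,0,0,0,0,0,0.0],
    [0,0,0,0,0,0,0.0],
    [0,0,0,0,0,0,0.0]
  ],
  "newtons": 70
}}

```text
clock: 20.9
eef_pos: [0.5003, -0.0868, 0.1435]
orientation: [-180.0, 0.0, 179.0]
wrist_force: [-0.4, -1.0, 0.9]
grip_width: 0.0
```

```bash
python3 - <<'E'
from h import *
s=read_state();print(s['eef_pos'],s['orientation'],s['wrist_force'],s['grip_width'])
im=read_camera("wrist");cv2.imwrite("pics/w10.png",im[:,:,::-1])
im=read_camera("side");cv2.imwrite("pics/s10c.png",cv2.resize(im[100:265,170:370,::-1],None,fx=3.6,fy=3.6,interpolation=cv2.INTER_CUBIC))
C=np.array([.5225,-.0425]);r=.05
def plan(a0,d,n,yaw):
    y=np.radians(yaw);X=np.array([np.cos(y),np.sin(y)]);Y=np.array([np.sin(y),-np.cos(y)])
    for i in range(n):
        a=np.radians(a0+i*d);b=np.radians(a0+(i+1)*d)
        D=r*np.array([np.cos(b)-np.cos(a),np.sin(b)-np.sin(a)]);print(round(a0+(i+1)*d,1),round(D@X,4),round(D@Y,4))
plan(243.4,-12,22,179)
E
```

```text
[ 0.5003 -0.0868  0.1435] [-179.9935    0.0037  179.0182] [-0.393  -1.0015  0.878 ] 1.445675721080499e-05
231.4 0.0089 0.0055
219.4 0.0076 0.0072
207.4 0.0059 0.0086
195.4 0.004 0.0097
183.4 0.0019 0.0103
171.4 -0.0003 0.0104
159.4 -0.0025 0.0102
147.4 -0.0045 0.0094
135.4 -0.0064 0.0083
123.4 -0.008 0.0068
111.4 -0.0092 0.005
99.4 -0.01 0.003
87.4 -0.0104 0.0008
75.4 -0.0104 -0.0014
63.4 -0.0098 -0.0035
51.4 -0.0089 -0.0055
39.4 -0.0076 -0.0072
27.4 -0.0059 -0.0086
15.4 -0.004 -0.0097
3.4 -0.0019 -0.0103
-8.6 0.0003 -0.0104
-20.6 0.0025 -0.0102
```

View pics/w10.png

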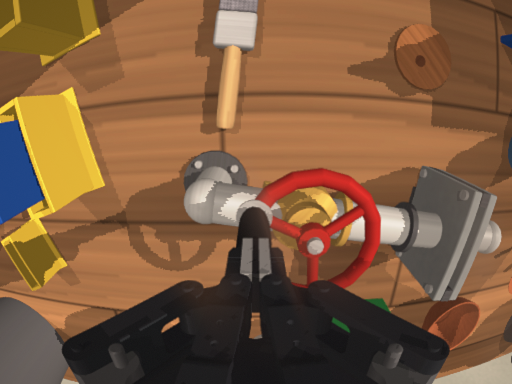

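View pics/s10c.png

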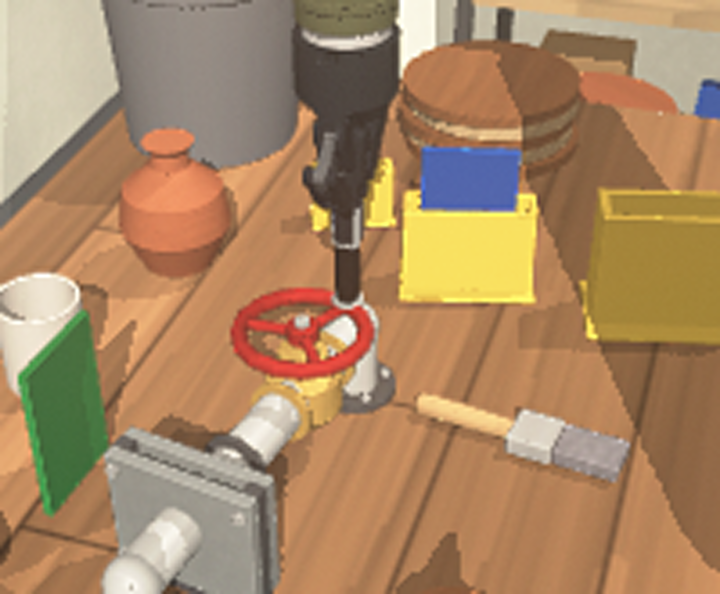

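The fingers shut fully (width 0), so the grasp missed. I'll triangulate the handle again before trying again.

```bash
python3 - <<'E'
from h import *
import pickle
t=calibration('top');s=calibration('side');w8=pickle.load(open('pics/w8.pkl','rb'));w2=pickle.load(open('pics/w2.pkl','rb'));w9=calibration('wrist')
def tri(rs):
    A=np.zeros((3,3));b=np.zeros(3)
    for o,d in rs:
        M=np.eye(3)-np.outer(d,d);A+=M;b+=M@o
    p=np.linalg.solve(A,b);return p,[float(np.linalg.norm(np.cross(p-o,d))) for o,d in rs]
rt=ray(t,170+358/3.3,130+188/3.3);rs=ray(s,170+347/3.6,130+134/3.6);r8=ray(w8,150+380/3.5,110+250/3.3,True);r9=ray(w9,254,254,True)
print('top+side',tri([rt,rs]));print('all',tri([rt,rs,r8,r9]));print('wr',tri([r8,r9]));print('top+w',tri([rt,r8]), 'side+w',tri([rs,r8]))
cc=[(c:=proj(s,(0.5003,-.0868,z)),((c[0]-170)*3.6,(c[1]-100)*3.6))[1] for z in (.128,.1435,.18)];print('side pred at TCP xy',cc)
for P in [(0.5003,-.0868,.128),(0.5003,-.0868,.1435),(0.5003,-.0868,.18)]:print('w',proj(w9,P,True))
im=cv2.imread('pics/w10.png');cv2.imwrite('pics/w10c.png',cv2.resize(im[180:320,180:340],None,fx=4.5,fy=4.2,interpolation=cv2.INTER_CUBIC))
E
```

```text
top+side (array([ 0.5014, -0.0898,  0.1753]), [0.001798607492218468, 0.001798607492218545])
all (array([ 0.501 , -0.0879,  0.1767]), [0.0023957575370022756, 0.002049014553290907, 0.0010005651742617124, 0.0009750346066419022])
wr (array([ 0.4996, -0.087 ,  0.1801]), [2.169994604142725e-05, 2.1699946041427942e-05])
top+w (array([ 0.5032, -0.0882,  0.1687]), [0.0012949006281989417, 0.0012949006281989224]) side+w (array([ 0.4995, -0.0871,  0.1775]), [0.0008450994741449979, 0.0008450994741450112])
side pred at TCP xy [(np.float64(345.1356948277846), np.float64(294.3141122819554)), (np.float64(345.03470361620634), np.float64(278.16520840465347)), (np.float64(344.78947486809165), np.float64(238.9521380852438))]
w (np.float64(254.5729995716903), np.float64(218.54403079707666))
w (np.float64(254.5196430501809), np.float64(227.61004743297696))
w (np.float64(254.3599458561777), np.float64(255.04597901147494))
```

View pics/w10c.png

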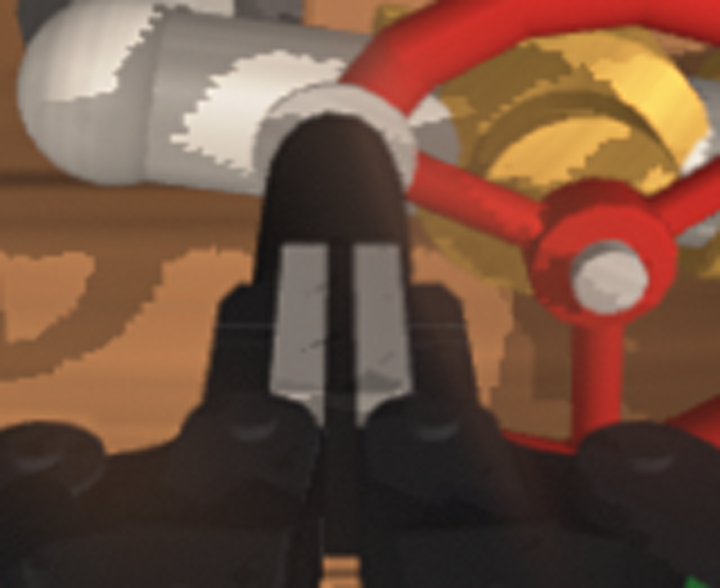

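```bash
python3 - <<'E'
from h import *
s=calibration('side');w=calibration('wrist');t=calibration('top')
def tri(rs):
    A=np.zeros((3,3));b=np.zeros(3)
    for o,d in rs:
        M=np.eye(3)-np.outer(d,d);A+=M;b+=M@o
    p=np.linalg.solve(A,b);return p,[float(np.linalg.norm(np.cross(p-o,d))) for o,d in rs]
print(tri([ray(s,170+345/3.6,100+247/3.6),ray(w,255.6,237.9,True)]))
for z in (.15,.16,.17,.18):
  print(z,proj(w,(.489,-.087,z),True),proj(w,(.5003,-.087,z),True))
E
```

```text
(array([ 0.4972, -0.086 ,  0.1718]), [0.003045242533873175, 0.0030452425338732747])
0.15 (np.float64(253.83654678864502), np.float64(215.5546111138968)) (np.float64(254.18342177652494), np.float64(231.8155676649913))
0.16 (np.float64(253.759526401923), np.float64(221.89562001823296)) (np.float64(254.12687783129465), np.float64(238.80592429863938))
0.17 (np.float64(253.67450293374722), np.float64(228.92738618214784)) (np.float64(254.06480947033003), np.float64(246.51617099649604))
0.18 (np.float64(253.5802768663031), np.float64(236.75996268595753)) (np.float64(253.99646663871445), np.float64(255.05138541899925))
```

```bash
python3 - <<'E'
from h import *
w=calibration('wrist')
for px in [(172,252),(340,252),(160,250)]:
    o,d=ray(w,*px,True)
    for y in (-.0868-.0427,-.0868+.0427):
        k=(y-o[1])/d[1]
        if k>0: print(px,o+k*d)
im=cv2.imread('pics/s3.png');cv2.imwrite('pics/s3c.png',cv2.resize(im[130:270,150:310],None,fx=4.2,fy=4.2,interpolation=cv2.INTER_CUBIC))
E
```

```text
(172, 252) [ 0.4924 -0.1295  0.1909]
(340, 252) [ 0.4903 -0.0441  0.1973]
(160, 250) [ 0.4821 -0.1295  0.2077]
```

View pics/s3c.png

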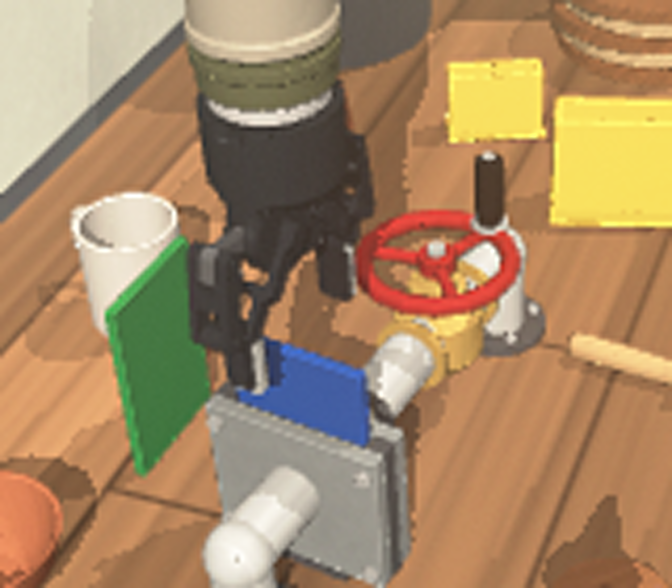

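Both cameras put the closed finger tips at z ≈ 0.172–0.18 while the reported TCP is 0.1435. The fingers therefore end about 30–35 mm short of the nominal TCP, and they shut at the top of the handle. I'll open, go 25 mm lower and close again.

{"fn": "servo_tool", "kwargs": {
  "plan": [
    [0,0,0,0,0,0,0.04],
    [0,0,0,0,0,0,0.06],
    [0,0,0,0,0,0,0.06],
    [0,0,0,0,0,0,0.06],
    [0,0,0,0,0,0,0.06],
    [0,0,0,0,0,0.005,0.06],
    [0,0,0,0,0,0.007,0.06],
    [0,0,0,0,0,0.007,0.06],
    [0,0,0,0,0,0.006,0.06],
    [0,0,0,0,0,0,0.06]
  ]
}}

```text
clock: 22.25
eef_pos: [0.4997, -0.0866, 0.1178]
orientation: [180.0, -0.1, 179.0]
wrist_force: [-0.0, -0.0, 0.6]
grip_width: 0.06
```

```bash
python3 - <<'E'
from h import *
s=read_state();print(s['eef_pos'],s['orientation'],s['wrist_force'])
im=read_camera("wrist");a=cv2.resize(im[150:310,140:370,::-1],None,fx=3.2,fy=3.2,interpolation=cv2.INTER_CUBIC)
cv2.imwrite("pics/w11.png",a)
im=read_camera("side");cv2.imwrite("pics/s11c.png",cv2.resize(im[100:265,200:340,::-1],None,fx=3.6,fy=3.6,interpolation=cv2.INTER_CUBIC))
E
```

```text
[ 0.4997 -0.0866  0.1178] [179.9814  -0.0726 179.0201] [-0.0107 -0.0446  0.6354]
```

View pics/w11.png

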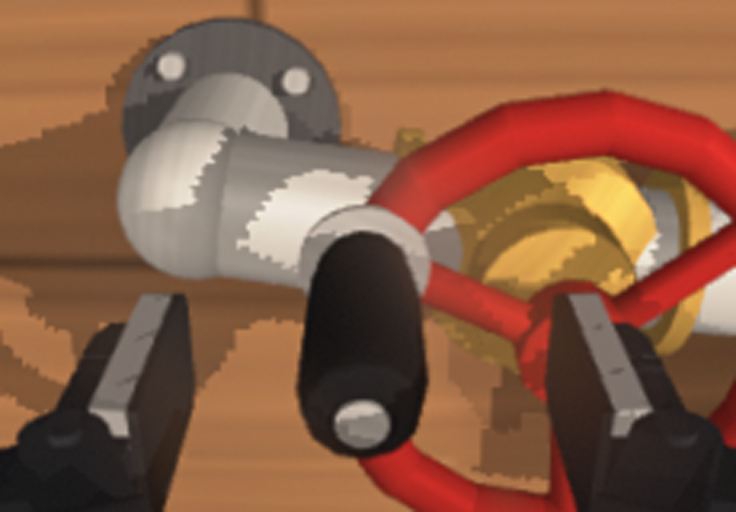

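View pics/s11c.png

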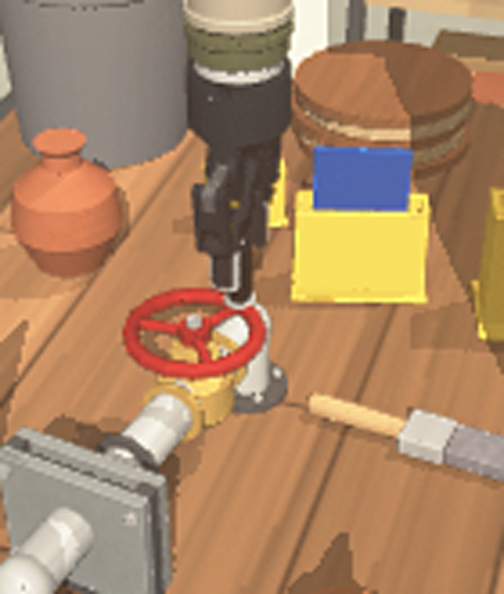

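{"fn": "servo_tool", "kwargs": {
  "plan": [
    [0,0,0,0,0,0,0.02],
    [0,0,0,0,0,0,0.005],
    [0,0,0,0,0,0,0.0],
    [0,0,0,0,0,0,0.0],
    [0,0,0,0,0,0,0.0],
    [0,0,0,0,0,0,0.0],
    [0,0,0,0,0,0,0.0],
    [0,0,0,0,0,0,0.0],
    [0,0,0,0,0,0,0.0],
    [0,0,0,0,0,0,0.0]
  ],
  "newtons": 70
}}

```text
clock: 23.6
eef_pos: [0.5004, -0.0877, 0.1191]
orientation: [-179.9, 0.0, 179.0]
wrist_force: [-2.8, -3.7, 6.6]
grip_width: 0.0181
```

```bash
python3 - <<'E'
from h import *
s=read_state();print(s['eef_pos'],s['orientation'],s['wrist_force'],s['moment'])
im=read_camera("wrist");a=cv2.resize(im[150:310,140:370,::-1],None,fx=3.2,fy=3.2,interpolation=cv2.INTER_CUBIC)
cv2.imwrite("pics/w12.png",a)
E
```

```text
[ 0.5004 -0.0877  0.1191] [-179.8921    0.04    178.987 ] [-2.7727 -3.6899  6.6304] [-0.8824  0.4623 -0.0062]
```

View pics/w12.png

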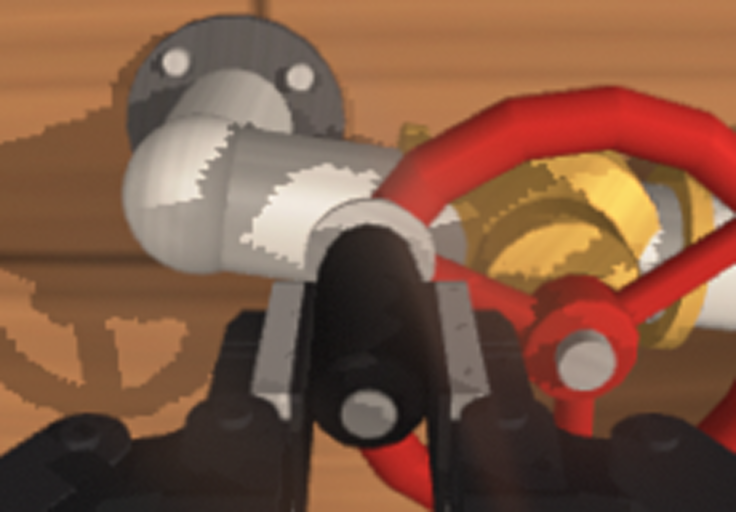

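The handle is gripped, with width 18 mm against the 21 mm handle; the plate read about 3 mm low too. Now I'll turn clockwise: the first 10 rows of 12° each.

{"fn": "servo_tool", "kwargs": {
  "plan": [
    [0,0,0,0.009,0.0055,-0.001,0.0],
    [0,0,0,0.0076,0.0072,0,0.0],
    [0,0,0,0.0059,0.0086,0,0.0],
    [0,0,0,0.004,0.0097,0,0.0],
    [0,0,0,0.0019,0.0103,0,0.0],
    [0,0,0,-0.0003,0.0104,0,0.0],
    [0,0,0,-0.0025,0.0102,0,0.0],
    [0,0,0,-0.0045,0.0094,0,0.0],
    [0,0,0,-0.0064,0.0083,0,0.0],
    [0,0,0,-0.008,0.0068,0,0.0]
  ]
}}

```text
clock: 24.9
eef_pos: [0.4955, -0.0012, 0.1193]
orientation: [-179.8, 0.0, 179.0]
wrist_force: [2.8, -9.5, -5.1]
grip_width: 0.0183
```

```bash
python3 - <<'E'
from h import *
s=read_state();print(s['eef_pos'],s['orientation'],s['wrist_force'],s['moment'],s['grip_width'])
p=s['eef_pos'][:2]-[.5225,-.0425];print(np.hypot(*p),np.degrees(np.arctan2(p[1],p[0])))
im=read_camera("wrist");a=cv2.resize(im[150:310,140:370,::-1],None,fx=3.2,fy=3.2,interpolation=cv2.INTER_CUBIC)
cv2.imwrite("pics/w13.png",a)
im=read_camera("top");cv2.imwrite("pics/t13c.png",cv2.resize(im[130:230,170:410,::-1],None,fx=3.3,fy=3.3,interpolation=cv2.INTER_CUBIC))
E
```

```text
[ 0.4955 -0.0012  0.1193] [-179.7844    0.006   178.9976] [ 2.7933 -9.5343 -5.0769] [-2.1695 -0.6938 -0.0879] 0.0183326912812524
0.049360899821215456 123.12550994740796
```

View pics/w13.png

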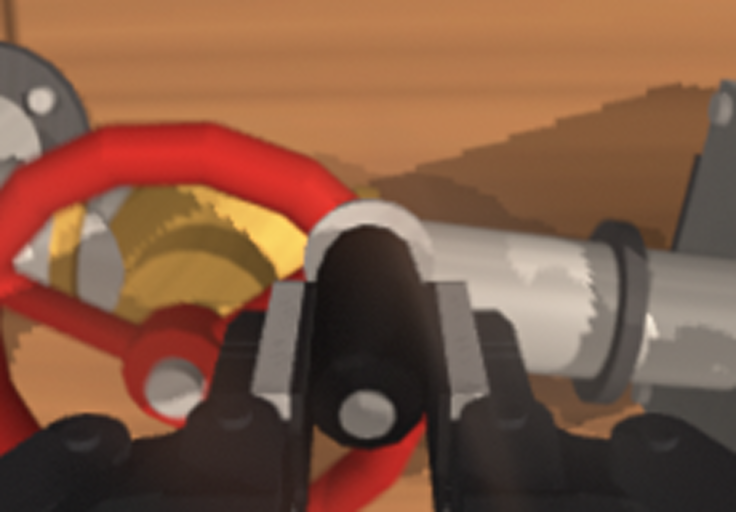

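```bash
cat > pl.py <<'E'
import numpy as np
def plan(cmd,C,a0,d,n,yaw=179,r=.05):
    y=np.radians(yaw);X=np.array([np.cos(y),np.sin(y)]);Y=np.array([np.sin(y),-np.cos(y)])
    p=np.array(cmd)
    for i in range(n):
        b=np.radians(a0+(i+1)*d);q=np.array(C)+r*np.array([np.cos(b),np.sin(b)])
        D=q-p;dx,dy=round(D@X,4),round(D@Y,4);print(round(a0+(i+1)*d,1),dx,dy);p=p+dx*X+dy*Y
    print('cmd end',p)
E
python3 -c "
from pl import *
plan((.4946,-.0002),(.5229,-.0430),123.2,-12,10)"
```

```text
111.2 -0.0102 0.004
99.2 -0.01 0.0029
87.2 -0.0104 0.0008
75.2 -0.0104 -0.0014
63.2 -0.0098 -0.0036
51.2 -0.0089 -0.0055
39.2 -0.0075 -0.0072
27.2 -0.0059 -0.0087
15.2 -0.004 -0.0097
3.2 -0.0018 -0.0102
cmd end [ 0.57281432 -0.04017112]
```

{"fn": "servo_tool", "kwargs": {
  "plan": [
    [0,0,0,-0.0102,0.004,0,0.0],
    [0,0,0,-0.01,0.0029,0,0.0],
    [0,0,0,-0.0104,0.0008,0,0.0],
    [0,0,0,-0.0104,-0.0014,0,0.0],
    [0,0,0,-0.0098,-0.0036,0,0.0],
    [0,0,0,-0.0089,-0.0055,0,0.0],
    [0,0,0,-0.0075,-0.0072,0,0.0],
    [0,0,0,-0.0059,-0.0087,0,0.0],
    [0,0,0,-0.004,-0.0097,0,0.0],
    [0,0,0,-0.0018,-0.0102,0,0.0]
  ]
}}

```text
clock: 26.25
eef_pos: [0.5731, -0.0403, 0.1192]
orientation: [179.9, -0.0, 179.0]
wrist_force: [-5.1, 3.0, 1.1]
grip_width: 0.0184
```

{"fn": "servo_tool", "kwargs": {
  "plan": [
    [0,0,0,0,-0.0018,0,0.0],
    [0,0,0,0,-0.0018,0,0.0],
    [0,0,0,0,-0.0018,0,0.0],
    [0,0,0,0,-0.0018,0,0.0],
    [0,0,0,0,-0.0018,0,0.0],
    [0,0,0,0.0005,-0.0018,0,0.0],
    [0,0,0,0.0005,-0.0018,0,0.0],
    [0,0,0,0,-0.0015,0,0.0],
    [0,0,0,0,0,0,0.0],
    [0,0,0,0,0,0,0.0]
  ]
}}

```text
clock: 27.5
eef_pos: [0.5724, -0.0515, 0.1193]
orientation: [179.7, 0.1, 179.1]
wrist_force: [-0.3, 11.0, -4.5]
grip_width: 0.0179
```

```bash
python3 - <<'E'
from h import *
s=read_state();print(s['eef_pos'],s['orientation'],s['wrist_force'],s['moment'],s['grip_width'])
p=s['eef_pos'][:2]-[.5229,-.0430];print(np.hypot(*p),np.degrees(np.arctan2(p[1],p[0])))
E
```

```text
[ 0.5724 -0.0515  0.1193] [179.7035   0.0537 179.131 ] [-0.2755 11.0122 -4.5066] [2.4151 0.1568 0.0465] 0.017906325352094375
0.050263380695031876 -9.744048089719115
```

{"fn": "servo_tool", "kwargs": {
  "plan": [
    [0,0,0,0,-0.001,0,0.0],
    [0,0,0,0,-0.001,0,0.0],
    [0,0,0,0,-0.001,0,0.0],
    [0,0,0,0,0,0,0.0],
    [0,0,0,0,0,0,0.0],
    [0,0,0,0,0,0,0.0],
    [0,0,0,0,0,0,0.0],
    [0,0,0,0,0,0,0.0],
    [0,0,0,0,0,0,0.0],
    [0,0,0,0,0,0,0.0]
  ]
}}

```text
clock: 28.75
eef_pos: [0.5724, -0.0517, 0.1193]
orientation: [179.4, 0.1, 179.2]
wrist_force: [1.7, 18.8, -3.7]
grip_width: 0.0183
```

```bash
python3 - <<'E'
from h import *
s=read_state();print(s['eef_pos'],s['orientation'],s['wrist_force'],s['moment'],s['grip_width'])
p=s['eef_pos'][:2]-[.5229,-.0430];print(np.hypot(*p),np.degrees(np.arctan2(p[1],p[0])))
im=read_camera("wrist");a=cv2.resize(im[150:310,140:370,::-1],None,fx=3.2,fy=3.2,interpolation=cv2.INTER_CUBIC)
cv2.imwrite("pics/w14.png",a)
from pl import *
plan((.5728,-.0573),(.5229,-.0430),-9.5,12,10)
plan((.5229+.05*np.cos(np.radians(110.5)),-.0430+.05*np.sin(np.radians(110.5))),(.5229,-.0430),110.5,12,30)
E
```

```text
[ 0.5724 -0.0517  0.1193] [179.4182   0.0702 179.243 ] [ 1.6796 18.8003 -3.7027] [ 4.0162 -0.0181  0.0685] 0.018283265968250712
0.05026655010884443 -9.923354795864169
2.5 0.0002 0.0165
14.5 0.0018 0.0103
26.5 0.0038 0.0097
38.5 0.0058 0.0087
50.5 0.0074 0.0074
62.5 0.0088 0.0056
74.5 0.0098 0.0036
86.5 0.0104 0.0016
98.5 0.0104 -0.0007
110.5 0.0101 -0.0028
cmd end [0.5054 0.0038]
122.5 0.0093 -0.0048
134.5 0.008 -0.0067
146.5 0.0065 -0.0082
158.5 0.0047 -0.0093
170.5 0.0026 -0.0101
182.5 0.0005 -0.0105
194.5 -0.0017 -0.0103
206.5 -0.0039 -0.0097
218.5 -0.0057 -0.0087
230.5 -0.0075 -0.0074
242.5 -0.0088 -0.0056
254.5 -0.0098 -0.0036
266.5 -0.0103 -0.0016
278.5 -0.0105 0.0007
290.5 -0.0101 0.0028
302.5 -0.0092 0.0048
314.5 -0.0081 0.0066
326.5 -0.0065 0.0082
338.5 -0.0047 0.0094
350.5 -0.0026 0.0101
362.5 -0.0004 0.0104
374.5 0.0017 0.0103
386.5 0.0038 0.0098
398.5 0.0058 0.0087
410.5 0.0074 0.0073
422.5 0.0089 0.0056
434.5 0.0098 0.0037
446.5 0.0103 0.0015
458.5 0.0104 -0.0006
470.5 0.0101 -0.0028
cmd end [0.5054 0.0038]
```

View pics/w14.png

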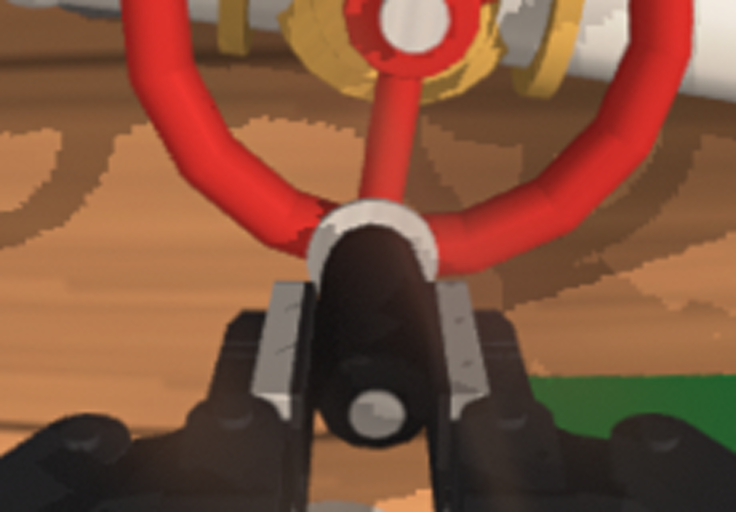

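The wheel is on its stop: 8 N more push moved it only 0.2 mm, at a handle angle of about -9.7°. Now I'll back off 720° in six calls of 120°.

{"fn": "servo_tool", "kwargs": {
  "plan": [
    [0,0,0,0.0002,0.0165,0,0.0],
    [0,0,0,0.0018,0.0103,0,0.0],
    [0,0,0,0.0038,0.0097,0,0.0],
    [0,0,0,0.0058,0.0087,0,0.0],
    [0,0,0,0.0074,0.0074,0,0.0],
    [0,0,0,0.0088,0.0056,0,0.0],
    [0,0,0,0.0098,0.0036,0,0.0],
    [0,0,0,0.0104,0.0016,0,0.0],
    [0,0,0,0.0104,-0.0007,0,0.0],
    [0,0,0,0.0101,-0.0028,0,0.0]
  ]
}}

```text
clock: 30.05
eef_pos: [0.5039, 0.0031, 0.1194]
orientation: [-179.9, 0.0, 179.0]
wrist_force: [5.3, -4.2, -13.2]
grip_width: 0.0182
```

{"fn": "servo_tool", "kwargs": {
  "plan": [
    [0,0,0,0.0093,-0.0048,0,0.0],
    [0,0,0,0.008,-0.0067,0,0.0],
    [0,0,0,0.0065,-0.0082,0,0.0],
    [0,0,0,0.0047,-0.0093,0,0.0],
    [0,0,0,0.0026,-0.0101,0,0.0],
    [0,0,0,0.0005,-0.0105,0,0.0],
    [0,0,0,-0.0017,-0.0103,0,0.0],
    [0,0,0,-0.0039,-0.0097,0,0.0],
    [0,0,0,-0.0057,-0.0087,0,0.0],
    [0,0,0,-0.0075,-0.0074,0,0.0]
  ]
}}

```text
clock: 31.3
eef_pos: [0.4889, -0.0799, 0.1193]
orientation: [179.7, -0.1, 179.1]
wrist_force: [0.7, 5.9, -8.5]
grip_width: 0.018
```

```bash
python3 -c "
from h import *
s=read_state();print(s['eef_pos'],s['wrist_force'],s['moment'],s['joints'])
from pl import *
plan((.4888,-.0808),(.5229,-.0430),230.5,12,10)"
```

```text
[ 0.4889 -0.0799  0.1193] [ 0.7275  5.9311 -8.5495] [ 1.2192 -0.3291  0.0242] [-18.7238  11.44   -16.7676  61.9506   0.2201 -17.7839]
242.5 -0.0111 -0.0064
254.5 -0.0098 -0.0036
266.5 -0.0104 -0.0016
278.5 -0.0104 0.0007
290.5 -0.0101 0.0028
302.5 -0.0092 0.0048
314.5 -0.0081 0.0066
326.5 -0.0065 0.0082
338.5 -0.0047 0.0094
350.5 -0.0026 0.0101
cmd end [ 0.5722 -0.0513]
```

{"fn": "servo_tool", "kwargs": {
  "plan": [
    [0,0,0,-0.0111,-0.0064,0.001,0.0],
    [0,0,0,-0.0098,-0.0036,0,0.0],
    [0,0,0,-0.0104,-0.0016,0,0.0],
    [0,0,0,-0.0104,0.0007,0,0.0],
    [0,0,0,-0.0101,0.0028,0,0.0],
    [0,0,0,-0.0092,0.0048,0,0.0],
    [0,0,0,-0.0081,0.0066,0,0.0],
    [0,0,0,-0.0065,0.0082,0,0.0],
    [0,0,0,-0.0047,0.0094,0,0.0],
    [0,0,0,-0.0026,0.0101,0,0.0]
  ]
}}

```text
clock: 32.55
eef_pos: [0.5724, -0.0526, 0.1191]
orientation: [-179.9, -0.2, 179.0]
wrist_force: [-9.3, -2.1, 5.9]
grip_width: 0.0184
```

```bash
python3 -c "
from h import *
s=read_state();print(s['eef_pos'],s['orientation'],s['wrist_force'],s['moment'],s['grip_width'])
p=s['eef_pos'][:2]-[.5229,-.0430];print(np.hypot(*p),np.degrees(np.arctan2(p[1],p[0])))
im=read_camera('wrist');cv2.imwrite('pics/w15.png',cv2.resize(im[150:310,140:370,::-1],None,fx=3.2,fy=3.2,interpolation=cv2.INTER_CUBIC))"
```

```text
[ 0.5724 -0.0526  0.1191] [-179.8714   -0.1592  178.9937] [-9.2589 -2.0945  5.908 ] [-0.2348  1.9529  0.0089] 0.018404230505747816
0.05041485283259156 -11.00850484693236
```

View pics/w15.png

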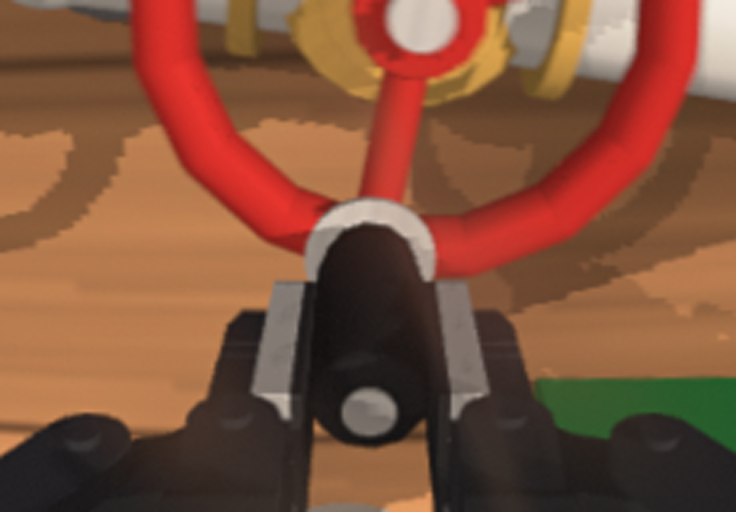

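One full turn is done. The image matches the stop view, and the handle is at -11°.

```bash
python3 -c "
from pl import *
plan((.5734,-.0523),(.5229,-.0430),-9.5,12,10)"
```

```text
2.5 0.0007 0.0115
14.5 0.0018 0.0103
26.5 0.0038 0.0097
38.5 0.0058 0.0087
50.5 0.0074 0.0073
62.5 0.0088 0.0057
74.5 0.0098 0.0036
86.5 0.0104 0.0016
98.5 0.0104 -0.0007
110.5 0.0101 -0.0028
cmd end [0.50536865 0.00379585]
```

{"fn": "servo_tool", "kwargs": {
  "plan": [
    [0,0,0,0.0007,0.0115,0,0.0],
    [0,0,0,0.0018,0.0103,0,0.0],
    [0,0,0,0.0038,0.0097,0,0.0],
    [0,0,0,0.0058,0.0087,0,0.0],
    [0,0,0,0.0074,0.0073,0,0.0],
    [0,0,0,0.0088,0.0057,0,0.0],
    [0,0,0,0.0098,0.0036,0,0.0],
    [0,0,0,0.0104,0.0016,0,0.0],
    [0,0,0,0.0104,-0.0007,0,0.0],
    [0,0,0,0.0101,-0.0028,0,0.0]
  ]
}}

```text
clock: 33.85
eef_pos: [0.5062, 0.004, 0.1192]
orientation: [180.0, 0.2, 179.0]
wrist_force: [4.8, -2.8, 2.8]
grip_width: 0.0185
```

{"fn": "servo_tool", "kwargs": {
  "plan": [
    [0,0,0,0.0093,-0.0048,0,0.0],
    [0,0,0,0.008,-0.0067,0,0.0],
    [0,0,0,0.0065,-0.0082,0,0.0],
    [0,0,0,0.0047,-0.0093,0,0.0],
    [0,0,0,0.0026,-0.0101,0,0.0],
    [0,0,0,0.0005,-0.0105,0,0.0],
    [0,0,0,-0.0017,-0.0103,0,0.0],
    [0,0,0,-0.0039,-0.0097,0,0.0],
    [0,0,0,-0.0057,-0.0087,0,0.0],
    [0,0,0,-0.0075,-0.0074,0,0.0]
  ]
}}

```text
clock: 35.1
eef_pos: [0.4899, -0.0807, 0.1191]
orientation: [179.9, -0.1, 179.0]
wrist_force: [-0.7, 4.1, 11.2]
grip_width: 0.0181
```

```bash
python3 -c "
from h import *
s=read_state();print(s['eef_pos'],s['orientation'],s['wrist_force'],s['moment'],s['grip_width'])
p=s['eef_pos'][:2]-[.5229,-.0430];print(np.hypot(*p),np.degrees(np.arctan2(p[1],p[0])))
cmd=s['eef_pos'][:2]-s['wrist_force'][:2]/7000
print(cmd)
from pl import *
plan(cmd,(.5229,-.0430),230.5,12,10)"
```

```text
[ 0.4899 -0.0807  0.1191] [179.8554  -0.0944 179.0337] [-0.6988  4.0722 11.2245] [0.833  0.1163 0.0451] 0.018128800412882628
0.05014346925726575 -131.20526496027995
[ 0.49   -0.0813]
242.5 -0.0099 -0.0059
254.5 -0.0098 -0.0036
266.5 -0.0104 -0.0016
278.5 -0.0104 0.0007
290.5 -0.0101 0.0028
302.5 -0.0093 0.0048
314.5 -0.008 0.0066
326.5 -0.0065 0.0082
338.5 -0.0047 0.0094
350.5 -0.0026 0.0101
cmd end [ 0.5722 -0.0512]
```

{"fn": "servo_tool", "kwargs": {
  "plan": [
    [0,0,0,-0.0099,-0.0059,-0.001,0.0],
    [0,0,0,-0.0098,-0.0036,0,0.0],
    [0,0,0,-0.0104,-0.0016,0,0.0],
    [0,0,0,-0.0104,0.0007,0,0.0],
    [0,0,0,-0.0101,0.0028,0,0.0],
    [0,0,0,-0.0093,0.0048,0,0.0],
    [0,0,0,-0.008,0.0066,0,0.0],
    [0,0,0,-0.0065,0.0082,0,0.0],
    [0,0,0,-0.0047,0.0094,0,0.0],
    [0,0,0,-0.0026,0.0101,0,0.0]
  ]
}}

```text
clock: 36.35
eef_pos: [0.5723, -0.0518, 0.1191]
orientation: [-180.0, -0.1, 179.0]
wrist_force: [-2.3, -2.7, 6.2]
grip_width: 0.0184
```

{"fn": "servo_tool", "kwargs": {
  "plan": [
    [0,0,0,0,0,0,0.0],
    [0,0,0,0,0,0,0.0],
    [0,0,0,0,0,0,0.0],
    [0,0,0,0,0,0,0.0],
    [0,0,0,0,0,0,0.0],
    [0,0,0,0,0,0,0.0],
    [0,0,0,0,0,0,0.0],
    [0,0,0,0,0,0,0.0],
    [0,0,0,0,0,0,0.0],
    [0,0,0,0,0,0,0.0]
  ]
}}

```text
clock: 37.6
eef_pos: [0.5725, -0.0511, 0.1191]
orientation: [180.0, -0.1, 179.0]
wrist_force: [-3.7, 3.8, 4.8]
grip_width: 0.0183
```

```bash
python3 -c "
from h import *
s=read_state();print(s['eef_pos'],s['orientation'],s['wrist_force'],s['moment'],s['grip_width'],s['joint_vel'])
p=s['eef_pos'][:2]-[.5229,-.0430];print(np.hypot(*p),np.degrees(np.arctan2(p[1],p[0])))
im=read_camera('wrist');cv2.imwrite('pics/w16.png',cv2.resize(im[150:310,140:370,::-1],None,fx=3.2,fy=3.2,interpolation=cv2.INTER_CUBIC))
im=read_camera('side');cv2.imwrite('pics/s16.png',cv2.resize(im[100:295,160:370,::-1],None,fx=3,fy=3,interpolation=cv2.INTER_CUBIC))
im=read_camera('top');cv2.imwrite('pics/t16.png',im[:,:,::-1])"
```

```text
[ 0.5725 -0.0511  0.1191] [179.9662  -0.109  179.0206] [-3.7077  3.8354  4.8399] [ 0.6746  0.8529 -0.021 ] 0.018265761175540008 [-0.0185 -0.0159  0.0746  0.0106  0.0547  0.0118]
0.05029249617510843 -9.29316615741202
```

View pics/w16.png

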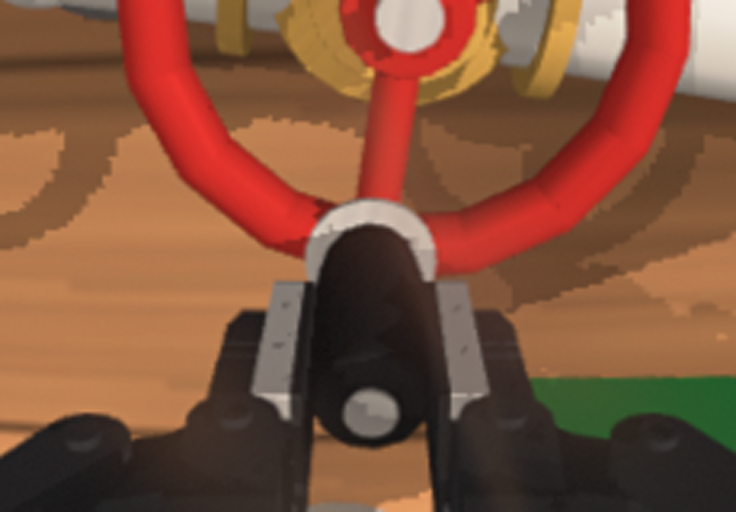

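View pics/s16.png

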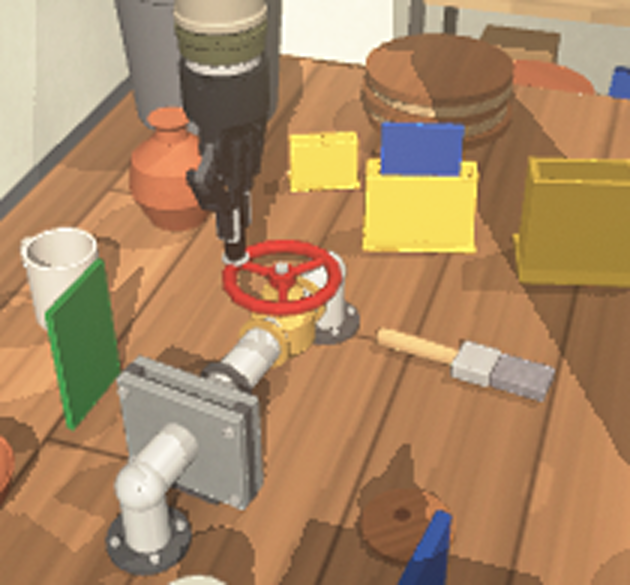

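View pics/t16.png

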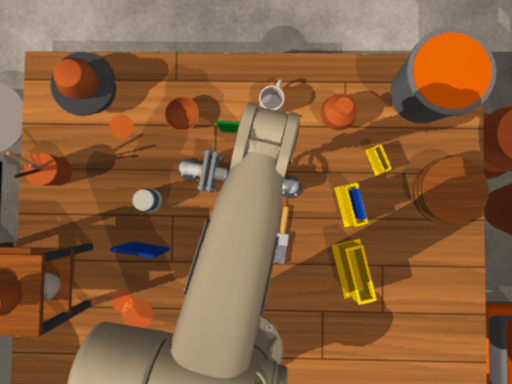

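The checks hold: the handle is back at -9.3° after two full circles, against -9.7° on the stop. The grip is intact, the plate is in the trough, and the bystanders look unmoved. I'll hand in.

```bash
python3 -c "
from workcell import *
print(hand_in());s=read_state();print(s['clock'],s['eef_pos'],s['wrist_force'],s['grip_width'])"
```

```text
the job is handed in; nothing more can be done
None
the job is handed in; nothing more can be done
```

I did the whole task and handed it in at about 38 s of the 70 s allowed; no verdict is given.

**Plate:** I lifted the blue plate out of the slot, lowered it upright into the middle-sized yellow trough (122 x 38 mm measured) until it touched the floor (5.6 N), and let go. The last side and top pictures show it standing there, leaning slightly.

**Valve:** I turned the wheel clockwise by its handle to the stop; 8 N more push there moved it only 0.2 mm. I then backed it off two full circles. The handle ended at -9.3° in the world frame against about -9.7° on the stop, so the opening is two turns to well within the 0.25 rad allowed.

**Grip:** The last state shows the fingers still closed on the handle, commanded to 70 N, with the wheel at rest. The pad contact force itself is not measured.

**What went wrong or disagreed:**
- **Missed grasp:** My first grasp of the handle closed on nothing. Both cameras showed the fingers ending about 30–35 mm short of the reported TCP, so I regripped 25 mm lower. By the nominal figures the grasp point ends about 24 mm below the handle's grip point, within the 40 mm allowed.
- **Gripper width:** It reads about 3 mm less than the object's true thickness.
- **Bystanders:** They look unmoved in the pictures, but I did not measure their positions; part of the top view was hidden by the arm.

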